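# Turn the cart wheel on its stand until the valve stem stands straight up

## Task

The cart wheel on the green stand is waiting to have its tyre inflated. Push on its spokes with the fingertips, never pinching anything, to turn the wheel until its valve stem points straight up (it grows inward from the rim, so the valve is then at the very bottom, right under the axle), and leave it standing there. The tyre bead is freshly sealed: keep off the tyre and the valve, push gently, and leave the other things on the bench where they are.

Things in the scene. Friction and masses are not known exactly. Their poses are not given: they have to be found in the camera images.
- stand: green stand fixed to the bench, all behind the wheel: base plate, post at its left (y = 170 to 200 mm, 185 high) and level arm to the stub axle, 170 mm above the bench. Origin on the bench right under the wheel's middle. z up, x horizontal along the axle away from the robot's side, y left seen from the robot. Wheel turns in plane x = 0; plate 12 mm thick, x = 0 to 170, post and arm x = 34 to 64 mm
- axle_end (a point): centre of the hub's face on the robot's side, on the wheel's axis: x = -34 mm, y = 0, z = 170 mm in the stand's frame. The hub is 42 mm in diameter
- wheel (a joint): turn of the wheel (rad): 0 or 2 pi when the valve stem points straight up at the bottom of the wheel; grows as the wheel turns clockwise seen from the robot (left side, +y, going up). Turns freely both ways past 0 and 2 pi, drags evenly (0.35 N m), stays where it is left without coasting. Starts at 2.0 to 4.28, valve in the upper part
- spokes: five equal grey radial spokes 72 degrees apart. Origin on the axle in the wheel's middle plane; axes turn with the wheel and equal the stand's at joint 0, when one spoke points straight up. Each is a bar 14 mm wide from the hub (radius 21 mm) to the rim (102 mm), at x = -30 to -6 mm: 9 mm proud of the tyre on the robot's side. The valve is midway between two spokes
- tyre: the black tyre, outer diameter 298 mm, inner diameter 214 mm, 42 mm wide (x = -21 to 21 mm), on an aluminium rim of inner radius 102 mm. Origin as for the spokes. Not to be pushed
- valve: the valve stem: brass, 9 mm thick, with a black cap 11 mm thick, growing radially inward from the rim to 63 mm from the axis, 12 mm behind the wheel's middle plane. Origin on the wheel's axis; its z axis is the direction in which the stem points. Not to be pushed
- valve_tip (a point): tip of the valve's cap, 63 mm from the wheel's axis
- wrench: spanner lying on the bench in front of the wheel, about 180 mm long, lying along its x; bystander
- gauge: tyre gauge lying in front of the wheel: a round steel dial 54 mm across and 24 mm high (origin under its centre) with a 70 mm stem along its x; bystander
- socket: steel socket standing on the bench, 30 mm across, 32 mm high, origin under its centre; bystander
- jar: clear jar with a steel cap, 60 mm across, 75 mm high, origin under its centre; bystander
- spray: aluminium can, 58 mm across, 160 mm high, origin under its centre; bystander
- driver: screwdriver lying on the bench along its x, about 200 mm long; bystander
- tray: dark steel tray 130 x 190 mm, 35 mm high, origin under its centre; bystander

How it is judged (in metres and radians):
On the way, in this order (a step that is already met when the one before it is completed fails the run):
1. a spoke is pushed by the fingers (contact force between the fingers and spokes above 1 N), for 0.1 s.
2. the valve stem points straight up and the wheel is still (angle between valve's own z axis and vertical below 0.12 rad and velocity of joint wheel between -0.05 and 0.05 rad/s), for 0.2 s.
At the end, for the whole second after the job is handed in: The valve stem points straight up within 0.12 rad (7 degrees), with the valve at the bottom of the wheel, and the wheel is at rest (all of step 2); the robot touches nothing.
It fails at once if a bystander is lifted or shifted by more than 25 mm (distance of any of wrench, gauge, socket, jar, spray, driver, tray from where it was at the start of the episode above 0.025 m).
It fails at once if the tyre is pushed (over 4 N) (contact force between any of the fingers, the arm and tyre above 4 N).
It fails at once if the valve is pushed (over 3 N) (contact force between any of the fingers, the arm and valve above 3 N).
It fails at once if a spoke is pinched or pushed roughly (over 30 N) (contact force between the fingers and spokes above 30 N).
It also fails if it takes over 45 s, if anything falls off the work surface, if the arm or the gripper's body presses on something with over 40 N, if the wrist force passes 120 N, or if a joint passes its speed limit or range.

## Robot

A 6-joint arm with a two-finger parallel gripper is mounted at the origin on the work surface. World frame = base frame: x ahead of the robot, y to its left, z up, the work surface at z = 0. Lengths are in m, angles in degrees, forces in N, time in s.
With the tool pointing down it reaches from about 0.4 to 0.825 m from the base axis. Payload 7 kg.
Tool frame: the origin (TCP) lies between the finger pads; the fingertips stand 25 mm ahead of it and the grasp point (between the pads) lies 6 mm ahead of it (arm.finger_overhang is the distance from the TCP to the fingertips, in m); z points along the fingers, x is the direction in which the jaws open and shut, and the axes are right-handed (so a half turn about z gives the same grasp; the last joint's range is limited). The gripper opens to 88 mm and grips with 3 to 60 N. Pads are 19 mm wide; open, the fingers measure 130 mm over their backs; the gripper's body (78 mm by 193 mm) begins 47 mm behind the grasp point.
Start: joints at [81.996, 20.546, 0.682, 0, -70.136, -16.507], TCP at [0.28, 0.614, 0.23] pointing down, gripper open.
Joint ranges: [-176.03, 176.03], [-82.01, 121.73], [-58.28, 71.71], [-173.87, 95.51], [-174.79, -0.11], [-173.66, 173.66]. Speed limits (degrees/s): [136.94, 136.94, 172.46, 180, 180, 180].

## Interface

Orientations are given as [roll, pitch, yaw] about the fixed x, y, z axes, in that order (R = Rz(yaw) Ry(pitch) Rx(roll)).
In Python, from workcell import arm, capture, calibration, ticket gives the robot as it stands. The module is installed in compiled form; this text tells all that it offers.
- The arm moves only by the tool arm_command, never from a script. Its argument "commands" is a list of rows, each an object with "hand": the closure, from 0 (fully open) to 1 (shut); "delta_pos": the shift along the tool's x, y, z in m, a list of three; "roll": the turn about the tool's z in rad. In form: [{"hand": hand, "delta_pos": [tx, ty, tz], "roll": roll}, ...]. A call has 1 to 20 rows; each row shifts and turns the commanded pose from where the row before left it, along the tool's axes as they then stand; what a row does not reach is not made up. A row lasts 1/12 s, in which the tool goes at most 41.7 mm and 7.16 degrees, less where a joint would pass 70% of its speed; a pose out of reach is approached as far as the arm can. A call with a gripper value outside its range is refused whole. The fingers move at their own pace and stop on an object; "newtons" is the grip in N (left out, the last holds). Time passes only in rows, so rows that do not move let the fingers close. It gives the time, the measured TCP pose, the force and the opening at its end, in the units of the state.
- arm.observe(): the state, without advancing time (a new reading comes with each control period).
- capture(name): name is "side" or "top" or "wrist"; returns (picture, depth): 384x512x3 uint8, red, green, blue; 384x512 float32, m along the optical axis (not along the pixel's ray), 0 where there is no reading.
- calibration(name): a dict with "fx", "fy", "cx", "cy" (pixels), "R" (3x3) and "t" (3): a world point X has camera coordinates R X + t. Camera axes: x right, y down, z forward; pixel columns grow to the right and rows downward; lengths in m; the calibration is good to about 2 mm. A picture is of the moment at which its call begins: read the wrist's pose just before it. calibration takes no time and is no camera call; for the wrist camera it gives the pose at the moment of the call.
- ticket.sign_off(): hands the job in, once; it reports no verdict.
The state is a dict: "t": time; "qpos": joint angles; "qd": joint speeds; "effort": joint torques, N m; "tcp_pos": TCP position; "tcp_rot": TCP orientation; "contact_force": force on the tool from outside, world axes, zero at the start; "torque": the same for the moment, N m; "width": finger opening in m.
Only numpy, scipy, OpenCV 4.12 (cv2) and the standard library are available. Lean on these libraries where they do the work, as an engineer would, in place of code of your own. Each camera call takes 0.05 s, during which the arm holds its last target. There are 200 camera calls.

## Working session

There is one attempt and no reset: what is moved stays moved. The work goes in short steps, Python scripts to look and compute and a tool call to move; the robot and the scene stay as the last step left them, time stands still between calls to the robot, and variables do not carry over. Pictures are saved under pics/ and viewed, about 8 in all and at most 12, crops included, and the job is handed in when it is done.

Besides the shell and the picture viewer there is one more tool, called after "Call:" as name([rows], argument=value, ...), one row to a line, values as JSON. arm_command: Moves the arm, as the interface text tells. Its arguments: {"type":"object","properties":{"commands":{"type":"array"},"newtons":{"type":"number"}},"required":["commands"]}

```bash
mkdir -p pics; cat > h.py <<'E'
import numpy as np,cv2
from workcell import arm,capture,calibration,ticket
def snap(n,f):
    c=calibration(n);p,d=capture(n);cv2.imwrite(f'pics/{f}.png',p[:,:,::-1]);np.savez(f'pics/{f}.npz',d=d,p=p,**c);return p,d,c
def load(f):return np.load(f'pics/{f}.npz')
def world(z,u,v,d=None):
    d=z['d'][v,u] if d is None else d
    X=np.array([(u-z['cx'])/z['fx']*d,(v-z['cy'])/z['fy']*d,d]);return z['R'].T@(X-z['t'])
def proj(z,X):
    c=z['R']@X+z['t'];return np.array([z['fx']*c[0]/c[2]+z['cx'],z['fy']*c[1]/c[2]+z['cy']])
E
python3 - <<'E'
from h import *
for n in('side','top'):
    snap(n,n+'0'); c=calibration(n); print(n,-c['R'].T@c['t'],c['R'][2],c['fx'])
a=cv2.imread('pics/side0.png');b=cv2.imread('pics/top0.png')
o=arm.observe();print(o)
E
```

```text
side [ 0.02261421 -0.74784756  1.18211604] [ 0.35572878  0.56896499 -0.74144175] 490.27492193204336
top [0.25602204 0.04057724 1.46951178] [ 0.20067967 -0.00114282 -0.97965625] 368.73785981262364
{'t': 0.1, 'qpos': array([ 8.19962130e+01,  2.05867279e+01,  6.38870730e-01, -1.65257360e-02,
       -7.01378916e+01, -1.65069096e+01]), 'qd': array([ 0.07766437, -0.15346139,  0.10711729,  0.06578468,  0.05651544,
       -0.02660564]), 'effort': array([-1.45410228e-03, -5.84161592e+01,  2.93751240e+01,  7.01555595e+00,
        1.01350559e-02, -4.59018577e-05]), 'tcp_pos': array([0.27988283, 0.61375231, 0.22952585]), 'tcp_rot': array([-1.79990530e+02, -8.66291298e-02, -1.14516330e+02]), 'contact_force': array([-0.34119739, -0.67561714, -0.19964249]), 'torque': array([0.03931732, 0.02166271, 0.02471136]), 'width': 0.08759616959904334}
```

View pics/side0.png

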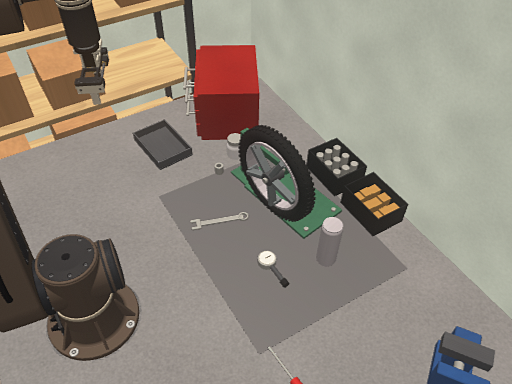

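View pics/top0.png

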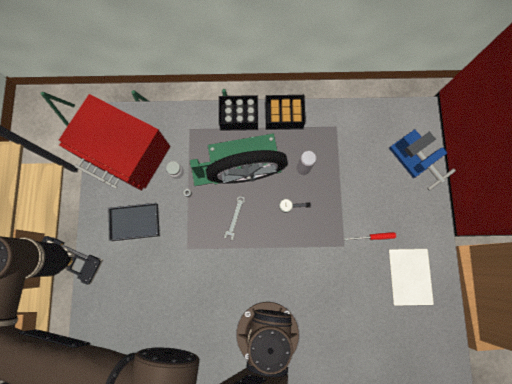

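```bash
python3 - <<'E'
from h import *
snap('wrist','wrist0')
a=cv2.imread('pics/side0.png')
A=cv2.resize(a[115:230,225:325],None,fx=5,fy=5,interpolation=cv2.INTER_CUBIC)
B=cv2.resize(a[40:110,60:130],(290,290),interpolation=cv2.INTER_CUBIC)
C=cv2.resize(cv2.imread('pics/wrist0.png'),(290,218))
o=np.zeros((575,800,3),np.uint8);o[:,:500]=A;o[:290,505:795]=B;o[295:513,505:795]=C
cv2.imwrite('pics/v3.png',o)
# green base plate fit from both cameras
for f in('top0','side0'):
    z=load(f);hsv=cv2.cvtColor(z['p'],cv2.COLOR_RGB2HSV)
    m=(hsv[...,0]>60)&(hsv[...,0]<90)&(hsv[...,1]>90)&(z['d']>0)
    v,u=np.nonzero(m);P=np.array([world(z,a,b) for a,b in zip(u,v)])
    for lo,hi in((.005,.02),(.17,.2)):
        s=P[(P[:,2]>lo)&(P[:,2]<hi)&(P[:,0]>.3)&(P[:,0]<.9)&(abs(P[:,1])<.35)]
        if len(s)>5: print(f,lo,len(s),cv2.minAreaRect((s[:,:2]*1000).astype(np.float32)),s.mean(0))
E
```

```text
top0 0.005 1019 ((677.3064575195312, 121.26908111572266), (164.82925415039062, 354.1777648925781), 9.480304718017578) [0.71564814 0.11165922 0.01204245]
top0 0.17 109 ((588.4696655273438, 111.79759979248047), (317.66754150390625, 68.8050765991211), 86.18494415283203) [0.61270008 0.23472964 0.18354275]
side0 0.005 592 ((676.252685546875, 116.99698638916016), (171.05943298339844, 359.1537170410156), 9.748222351074219) [0.70031928 0.03144599 0.01255627]
side0 0.17 56 ((621.9273071289062, 165.873046875), (28.132057189941406, 212.5841064453125), 2.44258189201355) [0.62584535 0.16386758 0.18354033]
```

View pics/v3.png

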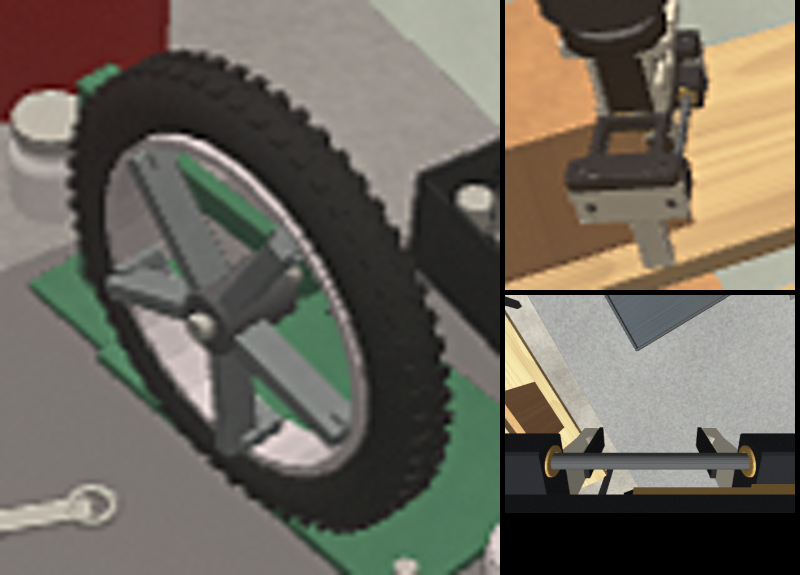

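```bash
python3 - <<'E'
from h import *
from scipy.spatial.transform import Rotation as Ro
z=load('side0')
for u,v in((265,180),(266,180),(265,181)): print('axle',world(z,u,v))
# fits: yaw from tyre/spoke front planes
yaw=np.radians(9.6);ex=np.array([np.cos(yaw),np.sin(yaw),0]);ey=np.array([-np.sin(yaw),np.cos(yaw),0])
print('alt yaw sign: plate long axis from top/side')
o=arm.observe();R=Ro.from_euler('xyz',o['tcp_rot'],degrees=True).as_matrix()
for f in('top0','side0'):
    z=load(f);P=np.array([world(z,u,v) for v in range(384) for u in range(512) if z['d'][v,u]>0])
    q=(P-o['tcp_pos'])@R*1000
    q=q[(abs(q[:,:2])<150).all(1)]
    for lo in range(-120,30,10):
        s=q[(q[:,2]>=lo)&(q[:,2]<lo+10)]
        if len(s)>2: print(f,lo,len(s),s.min(0).round()[:2],s.max(0).round()[:2])
# plate corner geometry
for f in('top0','side0'):
    z=load(f);hsv=cv2.cvtColor(z['p'],cv2.COLOR_RGB2HSV)
    m=(hsv[...,0]>60)&(hsv[...,0]<90)&(hsv[...,1]>90)
    v,u=np.nonzero(m);P=np.array([world(z,a,b) for a,b in zip(u,v)])
    s=P[(P[:,2]>.005)&(P[:,2]<.02)&(P[:,0]>.3)&(P[:,0]<.9)&(abs(P[:,1])<.35)]
    print(cv2.boxPoints(cv2.minAreaRect((s[:,:2]*1000).astype(np.float32))).round())
E
```

```text
axle [0.5599951  0.05286001 0.17969784]
axle [0.56382943 0.0534779  0.17710847]
axle [0.55954967 0.05198776 0.17661982]
alt yaw sign: plate long axis from top/side
top0 -120 27 [  2. -23.] [81. 27.]
top0 -110 457 [-97. -36.] [96. 42.]
top0 -100 63 [-92. -37.] [95. 40.]
top0 -90 153 [-83. -37.] [93. 41.]
top0 -80 68 [-88. -36.] [88. 34.]
top0 -70 25 [-82. -36.] [87. 41.]
side0 -120 69 [-47. -27.] [85. 23.]
side0 -110 369 [-102.  -40.] [103.  40.]
side0 -100 124 [-88. -40.] [100.  38.]
side0 -90 131 [-87. -40.] [97. 37.]
side0 -80 121 [-85. -39.] [94. 38.]
side0 -70 54 [-76. -39.] [93. 38.]
side0 -60 3 [-57. -13.] [-50. -11.]
side0 -50 28 [-56. -12.] [68. 11.]
side0 -40 26 [-50. -13.] [68. 10.]
side0 -30 21 [-53. -12.] [64. 13.]
side0 -20 20 [ 57. -12.] [65. 11.]
side0 -10 20 [ 48. -11.] [63. 10.]
[[567. 282.]
 [625. -67.]
 [788. -40.]
 [729. 310.]]
[[562. 279.]
 [622. -74.]
 [791. -46.]
 [730. 308.]]
```

```bash
cat >> h.py <<'E'
def cloud(f):
    z=load(f);v,u=np.nonzero(z['d']>0);d=z['d'][v,u]
    X=np.stack([(u-z['cx'])/z['fx']*d,(v-z['cy'])/z['fy']*d,d],1);return (X-z['t'])@z['R'],z['p'][v,u],u,v
E
python3 - <<'E'
from h import *
from scipy.spatial.transform import Rotation as Ro
from scipy.optimize import minimize,least_squares
o=arm.observe();R=Ro.from_euler('xyz',o['tcp_rot'],degrees=True).as_matrix()
for f in('side0','top0','wrist0'):
    P,c,u,v=cloud(f);q=(P-o['tcp_pos'])@R*1000
    k=(abs(q[:,:2])<110).all(1)&(abs(q[:,1])>18)&(q[:,2]>-75)&(q[:,2]<30)
    print(f,np.sort(q[k,2])[-12:].round(1))
k=(abs(q[:,:2])<120).all(1)&(q[:,2]<40);s=q[k]
for lo in range(-100,40,10):
    t=s[(s[:,2]>=lo)&(s[:,2]<lo+10)]
    if len(t): print('w',lo,len(t),t.min(0).round()[:2],t.max(0).round()[:2])
P,c,u,v=cloud('side0')
g=c.astype(int);sat=g.max(1)-g.min(1)
w=(abs(P[:,0]-.6)<.12)&(abs(P[:,1]-.05)<.17)&(P[:,2]>.03)&(P[:,2]<.34)
Pt=P[w&(g.max(1)<60)&(sat<15)]
print('tyre',len(Pt))
# tyre: torus fit tube radius 21, ring radius 128, known axle height .170
def res(p):
    a=p[2];ex=np.array([np.cos(a),np.sin(a)]);ey=np.array([-np.sin(a),np.cos(a)])
    d=Pt[:,:2]-p[:2];x=d@ex;r=np.hypot(d@ey,Pt[:,2]-.17)
    return np.hypot(x,r-.128)-.020
r=least_squares(res,[.6,.055,.165],loss='soft_l1',f_scale=.002);print(r.x,np.degrees(r.x[2]),np.median(abs(r.fun)))
p=r.x;a=p[2];ex=np.array([np.cos(a),np.sin(a)]);ey=np.array([-np.sin(a),np.cos(a)])
d=P[w][:,:2]-p[:2];x=d@ex;y=d@ey;zz=P[w][:,2]-.17;rr=np.hypot(y,zz)
print('axle guess from px',(np.array([.561,.0528])-p[:2])@ex,(np.array([.561,.0528])-p[:2])@ey)
k=(x<-.024)&(x>-.038)&(rr>.035)&(rr<.098)
phi=np.degrees(np.arctan2(-y[k],zz[k]))  # clockwise from up seen from robot
b=[abs(np.exp(1j*np.radians(phi)*5).mean()),np.degrees(np.angle(np.exp(1j*np.radians(phi)*5).mean()))/5]
print('spoke offset cw from up (mod 72)',b,np.histogram(phi,bins=np.arange(-180,181,12))[0])
# brass/valve pixels
k=(rr<.10)&(rr>.05)&(x>0)&(x<.025)
print(k.sum(),np.histogram(np.degrees(np.arctan2(-y[k],zz[k])),bins=np.arange(-180,181,12))[0])
E
```

```text
side0 [-65.7 -65.6 -65.3 -65.1 -65.  -64.9 -64.7 -64.5 -64.5 -64.2 -63.5 -63.3]
top0 [-68.6 -67.8 -67.7 -67.5 -67.4 -66.7 -66.6 -65.  -64.9 -64.6 -64.4 -63.7]
wrist0 [-65.3 -65.3 -65.3 -65.2 -65.2 -65.1 -65.  -64.9 -64.8 -64.7 -64.4 -64.4]
w -100 11755 [-58. -28.] [ 62. -22.]
w -90 14949 [-66. -40.] [ 66. -13.]
w -80 15018 [-73. -40.] [73. -3.]
w -70 2557 [-75. -40.] [75.  6.]
w -60 956 [-48. -11.] [49. 11.]
w -50 964 [-60. -13.] [62. 11.]
w -40 1346 [-63. -13.] [63. 10.]
w -30 1025 [-61. -13.] [62.  1.]
w -20 1185 [-59. -13.] [60.  7.]
w -10 936 [-59. -13.] [60. 10.]
w 0 191 [-59. -11.] [56.  9.]
tyre 2543
[0.59957326 0.06507492 0.16383958] 9.387316374544087 0.0014988534537154104
axle guess from px -0.04005882856887153 -0.005818943001849476
spoke offset cw from up (mod 72) [np.float64(0.8966658065478953), np.float64(27.359792952348535)] [ 0  0  0  0  3 45  7  0  0  0  5 68  8  0  0  0 18 45  0  0  0  0 39 33
  0  0  0  0 28 39]
62 [ 0  1  4  1  0 18  0  0  0  0  0  0  0  0  0  0  0  0  0  1  0  0  0  0
  0  0  1  8 17 11]
```

Call:
arm_command([
  {"hand": 1, "delta_pos": [0, 0, -0.03], "roll": 0.1224},
  {"hand": 1, "delta_pos": [0, 0, -0.03], "roll": 0.1224},
  {"hand": 1, "delta_pos": [0, 0, -0.03], "roll": 0.1224},
  {"hand": 1, "delta_pos": [0, 0, -0.03], "roll": 0.1224},
  {"hand": 1, "delta_pos": [0, 0, -0.03], "roll": 0.1224},
  {"hand": 1, "delta_pos": [0, 0, -0.03], "roll": 0.1224},
  {"hand": 1, "delta_pos": [0, 0, -0.02], "roll": 0.1224},
  {"hand": 1, "delta_pos": [0, 0, -0.02], "roll": 0.1224},
], newtons=10)

```text
t: 0.82
tcp_pos: [0.28, 0.614, 0.452]
tcp_rot: [179.9, 0.0, -171.0]
contact_force: [0.3, 0.3, -0.3]
width: 0.0401
```

Call:
arm_command([
  {"hand": 1, "delta_pos": [-0.004, -0.037, 0], "roll": 0},
  {"hand": 1, "delta_pos": [-0.004, -0.037, 0], "roll": 0},
  {"hand": 1, "delta_pos": [-0.004, -0.037, 0], "roll": 0},
  {"hand": 1, "delta_pos": [-0.004, -0.037, 0], "roll": 0},
  {"hand": 1, "delta_pos": [-0.004, -0.037, 0], "roll": 0},
  {"hand": 1, "delta_pos": [-0.004, -0.037, 0], "roll": 0},
  {"hand": 1, "delta_pos": [-0.004, -0.037, 0], "roll": 0},
  {"hand": 1, "delta_pos": [-0.004, -0.037, 0], "roll": 0},
  {"hand": 1, "delta_pos": [-0.004, -0.037, 0], "roll": 0},
  {"hand": 1, "delta_pos": [-0.004, -0.037, 0], "roll": 0},
  {"hand": 1, "delta_pos": [-0.004, -0.037, 0], "roll": 0},
  {"hand": 1, "delta_pos": [-0.004, -0.037, 0], "roll": 0},
  {"hand": 1, "delta_pos": [-0.004, -0.037, 0], "roll": 0},
  {"hand": 1, "delta_pos": [-0.004, -0.037, 0], "roll": 0},
  {"hand": 1, "delta_pos": [-0.004, -0.037, 0], "roll": 0},
  {"hand": 1, "delta_pos": [-0.004, -0.037, 0], "roll": 0},
])

```text
t: 2.15
tcp_pos: [0.4394, 0.0386, 0.4505]
tcp_rot: [180.0, 0.0, -170.6]
contact_force: [0.9, 1.1, 0.0]
width: 0.0003
```

```bash
python3 - <<'E'
from h import *
from scipy.spatial.transform import Rotation as Ro
o=arm.observe();print(o['tcp_pos'],o['tcp_rot'],o['qpos'].round(1),o['contact_force'],o['width'],o['t'])
R=Ro.from_euler('xyz',o['tcp_rot'],degrees=True).as_matrix()
for f in('wrist1','side1','top1'):
    p,d,c=snap(f[:-1],f)
    if f=='wrist1': print('cam in tool',R.T@(-c['R'].T@c['t']-o['tcp_pos']),'axis',R.T@c['R'][2],c['fx'])
E
```

```text
[0.43944106 0.03862679 0.45053777] [ 1.79974977e+02  3.47389774e-02 -1.70592660e+02] [ 30.8  -6.3  -2.8  -0.  -93.4 -21.4] [0.90089786 1.1010728  0.0242011 ] 0.0002686851457462093 2.15
cam in tool [-0.00026329 -0.08239788 -0.15424696] axis [2.50188895e-04 3.01568044e-01 9.53444625e-01] 326.28544124213926
```

View pics/wrist1.png

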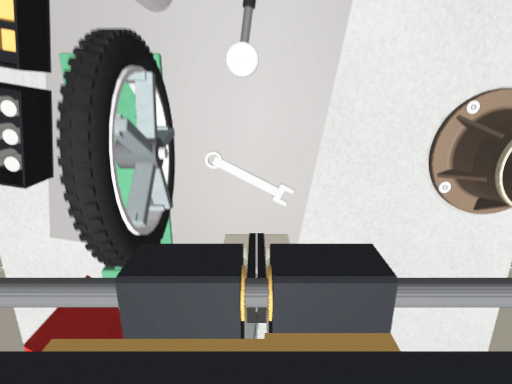

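```bash
cat > fit.py <<'E'
from h import *
from scipy.optimize import least_squares
def fitwheel(f,p0=(.5996,.0651,.1638)):
    P,c,u,v=cloud(f);g=c.astype(int);sat=g.max(1)-g.min(1)
    w=(np.hypot(P[:,0]-.6,P[:,1]-.065)<.2)&(P[:,2]>.03)&(P[:,2]<.335)
    a0=p0[2];e=np.array([np.cos(a0),np.sin(a0)]);x0=(P[:,:2]-p0[:2])@e
    w&=abs(x0)<.045
    Pt=P[w&(g.max(1)<70)&(sat<18)]
    def S(p,Q):
        a=p[2];d=Q[:,:2]-p[:2];return d@[np.cos(a),np.sin(a)],d@[-np.sin(a),np.cos(a)],Q[:,2]-.17
    def res(p):
        x,y,z=S(p,Pt);return np.hypot(x,np.hypot(y,z)-.128)-.021
    r=least_squares(res,p0,loss='soft_l1',f_scale=.002);x,y,z=S(r.x,Pt)
    print(f,len(Pt),r.x.round(4),np.degrees(r.x[2]).round(2),'med',np.median(abs(r.fun)),'rmax',np.percentile(np.hypot(y,z),99.5),'x',np.percentile(x,[.5,99.5]))
    return r.x,S(r.x,P[w]),P[w],c[w]
def spokes(S):
    x,y,z=S;rr=np.hypot(y,z);k=(x<-.024)&(x>-.038)&(rr>.035)&(rr<.098)
    ph=np.arctan2(-y[k],z[k]);m=np.exp(5j*ph).mean();print('spokes cw mod72',k.sum(),abs(m),np.degrees(np.angle(m))/5,'x',np.median(x[k]),np.histogram(np.degrees(ph),bins=np.arange(-180,181,12))[0])
E
python3 - <<'E'
from fit import *
from scipy.spatial.transform import Rotation as Ro
for f in('wrist1','side1','top1'):
    p,S,_,_=fitwheel(f);spokes(S)
o=arm.observe();R=Ro.from_euler('xyz',o['tcp_rot'],degrees=True).as_matrix()
for f in('wrist1','side1'):
  P,c,u,v=cloud(f);q=(P-o['tcp_pos'])@R*1000
  s=q[(abs(q[:,0])<110)&(abs(q[:,1])<60)&(q[:,2]<40)]
  for lo in range(-90,40,10):
    t=s[(s[:,2]>=lo)&(s[:,2]<lo+10)]
    if len(t): print(f,lo,len(t),t.min(0).round()[:2],t.max(0).round()[:2])
E
```

```text
wrist1 13095 [0.6008 0.0656 0.1656] 9.49 med 0.0006537126854872545 rmax 0.15060445797838895 x [-0.03393994  0.01417531]
spokes cw mod72 1448 0.8930023285851854 27.17844882881489 x -0.029529519184953223 [  0   0   0   0   7 186  28   0   0   0  20 338  30   0   0   0 153 173
   1   0   0   0 266 110   0   0   0   0  66  70]
side1 2794 [0.6003 0.0661 0.1624] 9.3 med 0.0015536904665698521 rmax 0.15359285251970756 x [-0.03426695  0.03429302]
spokes cw mod72 351 0.8805113180903755 27.52242410954417 x -0.028711836758498595 [ 0  0  0  0  3 46 10  0  0  0  7 72  8  0  0  0 13 46  0  0  0  0 47 34
  0  0  0  0 30 35]
top1 45 [0.5952 0.0672 0.2028] 11.62 med 0.0007651686440489879 rmax 0.14968885301895674 x [-0.02157407  0.0052688 ]
spokes cw mod72 0 nan nan x nan [0 0 0 0 0 0 0 0 0 0 0 0 0 0 0 0 0 0 0 0 0 0 0 0 0 0 0 0 0 0]
wrist1 -90 21468 [-69. -40.] [ 68. -16.]
wrist1 -80 10254 [-81. -40.] [81. -2.]
wrist1 -70 2573 [-82. -39.] [82.  6.]
wrist1 -60 54 [-4. -5.] [4. 8.]
wrist1 -50 303 [-4. -3.] [ 4. 10.]
wrist1 -40 252 [ -5. -12.] [ 6. -9.]
wrist1 -30 205 [ -5. -12.] [ 6. -9.]
wrist1 -20 378 [-16. -12.] [16. -4.]
wrist1 -10 510 [-16. -12.] [16. -9.]
wrist1 0 37 [-12. -10.] [16. -9.]
side1 -90 425 [-90. -45.] [96. 37.]
side1 -80 310 [-89. -47.] [91. 35.]
side1 -70 117 [-87. -45.] [91. 31.]
side1 -60 5 [ 23. -17.] [34.  7.]
side1 -50 17 [-19. -17.] [23. -5.]
side1 -40 62 [-20. -18.] [20.  3.]
side1 -30 53 [-16. -17.] [21.  5.]
side1 -20 55 [-18. -17.] [18.  4.]
side1 -10 57 [-15. -17.] [17.  6.]
side1 0 2 [ -7. -14.] [  2. -14.]fit.py:18: RuntimeWarning: Mean of empty slice.
  ph=np.arctan2(-y[k],z[k]);m=np.exp(5j*ph).mean();print('spokes cw mod72',k.sum(),abs(m),np.degrees(np.angle(m))/5,'x',np.median(x[k]),np.histogram(np.degrees(ph),bins=np.arange(-180,181,12))[0])
  ret = ret.dtype.type(ret / rcount)
  return _methods._mean(a, axis=axis, dtype=dtype,
```

Call:
arm_command([
  {"hand": 1, "delta_pos": [0, -0.003, 0.034], "roll": 0},
  {"hand": 1, "delta_pos": [0, -0.003, 0.034], "roll": 0},
  {"hand": 1, "delta_pos": [0, -0.003, 0.034], "roll": 0},
  {"hand": 1, "delta_pos": [0, -0.003, 0.034], "roll": 0},
  {"hand": 1, "delta_pos": [0, 0, 0.0325], "roll": 0},
  {"hand": 1, "delta_pos": [-0.03, 0, 0], "roll": 0},
  {"hand": 1, "delta_pos": [-0.03, 0, 0], "roll": 0},
  {"hand": 1, "delta_pos": [-0.03, 0, 0], "roll": 0},
  {"hand": 1, "delta_pos": [-0.015, 0, 0], "roll": 0},
  {"hand": 1, "delta_pos": [-0.007, 0, 0], "roll": 0},
  {"hand": 1, "delta_pos": [0, 0, 0], "roll": 0},
  {"hand": 1, "delta_pos": [0, 0, 0], "roll": 0},
])

```text
t: 3.3
tcp_pos: [0.5516, 0.0475, 0.2814]
tcp_rot: [180.0, -0.1, -170.6]
contact_force: [-0.3, -0.5, 0.2]
width: 0.0004
```

```bash
cat >> fit.py <<'E'
P0=np.array([.6005,.0656]);A0=np.radians(9.5)
def tcp():
    o=arm.observe();d=o['tcp_pos'][:2]-P0
    print('t',o['t'],'stand x,y, tip h (mm)',(1e3*np.array([d@[np.cos(A0),np.sin(A0)],d@[-np.sin(A0),np.cos(A0)],o['tcp_pos'][2]-.195])).round(1),o['tcp_rot'].round(2),o['contact_force'].round(1),o['torque'].round(2))
E
python3 - <<'E'
from fit import *
tcp()
snap('wrist','wrist2');snap('side','side2')
for f in('wrist2','side2'): p,S,_,_=fitwheel(f);spokes(S)
a=cv2.imread('pics/side2.png');A=cv2.resize(a[60:220,200:330],None,fx=3.6,fy=3.6,interpolation=cv2.INTER_CUBIC)
b=cv2.imread('pics/wrist2.png');o=np.zeros((576,800,3),np.uint8);o[:,:468]=A[:576];o[:300,472:800]=cv2.resize(b[:,:420],(328,300))
cv2.imwrite('pics/v5.png',o)
E
```

```text
t 3.3 stand x,y, tip h (mm) [-51.3  -9.7  86.4] [ 1.8000e+02 -6.0000e-02 -1.7058e+02] [-0.3 -0.5  0.2] [ 0.09 -0.03  0.01]
wrist2 23744 [0.6018 0.0651 0.1593] 9.13 med 0.0008728656749690516 rmax 0.15035359986969288 x [-0.02144441  0.01537497]
spokes cw mod72 1228 0.9415419927628361 22.721053026025647 x -0.028432231661727085 [  0   0   0   0   1   6   3   0   0   0   0   3  25   0   0   0 209 131
   0   0   0   0 664  69   0   0   0   0  87  30]
side2 2027 [0.6001 0.0659 0.1655] 9.48 med 0.00168906669726877 rmax 0.15349921600121894 x [-0.03490439  0.01499157]
spokes cw mod72 334 0.88562840438292 27.171616277852234 x -0.028820938795813714 [ 0  0  0  0  3 45 11  0  0  0  3 56  9  0  0  0 16 45  0  0  0  1 46 34
  0  0  0  0 28 37]
```

View pics/v5.png

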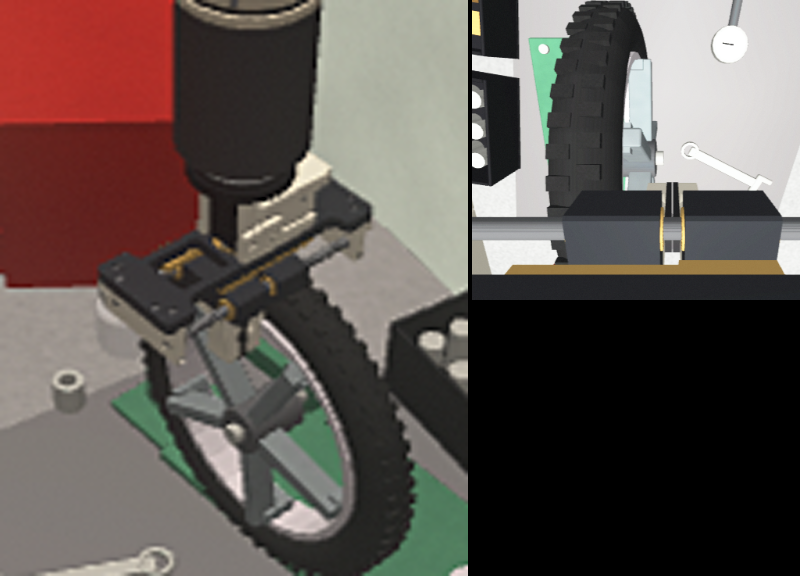

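Call:
arm_command([
  {"hand": 1, "delta_pos": [-0.005, 0, 0], "roll": 0},
  {"hand": 1, "delta_pos": [-0.0045, 0, 0], "roll": 0},
  {"hand": 1, "delta_pos": [0, -0.004, 0], "roll": 0},
  {"hand": 1, "delta_pos": [0, -0.004, 0], "roll": 0},
  {"hand": 1, "delta_pos": [0, -0.003, 0], "roll": 0},
  {"hand": 1, "delta_pos": [0, -0.003, 0], "roll": 0},
  {"hand": 1, "delta_pos": [0, -0.002, 0], "roll": 0},
  {"hand": 1, "delta_pos": [0, -0.002, 0], "roll": 0},
  {"hand": 1, "delta_pos": [0, -0.002, 0], "roll": 0},
])

```text
t: 4.15
tcp_pos: [0.5648, 0.0284, 0.2819]
tcp_rot: [-180.0, 0.0, -170.6]
contact_force: [-0.4, 0.3, -1.1]
width: 0.0004
```

```bash
python3 - <<'E'
from fit import *
tcp()
snap('side','side3');p,S,_,_=fitwheel('side3');spokes(S)
E
```

```text
t 4.15 stand x,y, tip h (mm) [-41.3 -30.8  86.9] [-180.      0.   -170.62] [-0.4  0.3 -1.1] [ 0.06 -0.03 -0.06]
side3 1984 [0.6    0.066  0.1659] 9.51 med 0.001531273864821811 rmax 0.15356014566459347 x [-0.03890363  0.01713054]
spokes cw mod72 286 0.8829660645041552 26.67325525039235 x -0.028896865419142336 [ 0  0  0  0  3 47  9  0  0  0  1 15 10  0  0  0 14 46  0  0  0  3 49 25
  0  0  0  0 32 32]
```

Call:
arm_command([
  {"hand": 1, "delta_pos": [0, -0.002, 0], "roll": 0},
  {"hand": 1, "delta_pos": [0, -0.002, 0], "roll": 0},
  {"hand": 1, "delta_pos": [0, -0.002, 0], "roll": 0},
])

```text
t: 4.45
tcp_pos: [0.5658, 0.0227, 0.2819]
tcp_rot: [-180.0, 0.0, -170.6]
contact_force: [0.0, 0.3, -0.1]
width: 0.0004
```

Call:
arm_command([
  {"hand": 1, "delta_pos": [0, -0.002, 0], "roll": 0},
  {"hand": 1, "delta_pos": [0, -0.002, 0], "roll": 0},
])

```text
t: 4.62
tcp_pos: [0.5665, 0.0187, 0.2819]
tcp_rot: [180.0, 0.0, -170.6]
contact_force: [-0.1, -0.4, 0.8]
width: 0.0007
```

```bash
python3 - <<'E'
from fit import *
tcp()
snap('side','side4');p,S,_,_=fitwheel('side4');spokes(S);snap('wrist','wrist4')
a=cv2.imread('pics/side4.png');A=cv2.resize(a[100:200,225:325],None,fx=5.7,fy=5.7,interpolation=cv2.INTER_CUBIC)
cv2.imwrite('pics/v6.png',A)
E
```

```text
t 4.6167 stand x,y, tip h (mm) [-41.3 -40.6  86.9] [ 180.      0.   -170.61] [-0.1 -0.4  0.8] [ 0.09 -0.03  0.01]
side4 1998 [0.6001 0.066  0.1655] 9.48 med 0.001637058981963719 rmax 0.15349421434796226 x [-0.03949228  0.0157283 ]
spokes cw mod72 269 0.8822668745691502 26.17789360707502 x -0.028891893957995105 [ 0  0  0  0  4 41  8  0  0  0  3  4  6  0  0  0 14 48  0  0  0  2 51 24
  1  0  0  0 30 33]
```

View pics/v6.png

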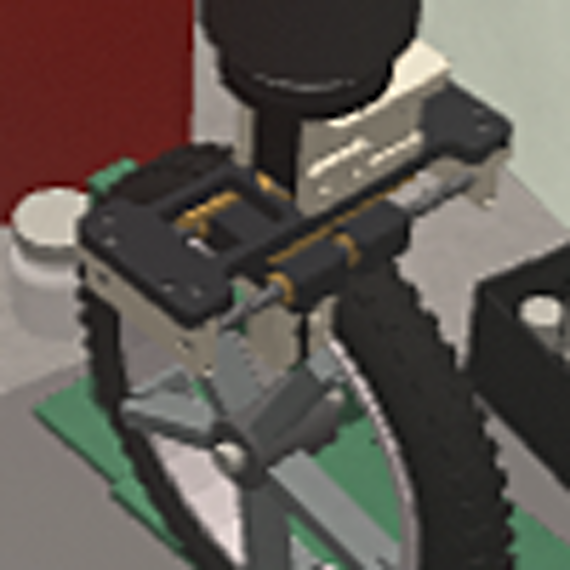

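Call:
arm_command([
  {"hand": 1, "delta_pos": [0.01, 0.01, 0], "roll": 0},
  {"hand": 1, "delta_pos": [0.01, 0.017, -0.02], "roll": 0},
  {"hand": 1, "delta_pos": [0, 0, -0.03], "roll": 0},
  {"hand": 1, "delta_pos": [0, 0, -0.03], "roll": 0},
  {"hand": 0, "delta_pos": [0, 0, -0.03], "roll": 0},
  {"hand": 0, "delta_pos": [-0.02, 0, 0], "roll": 0},
  {"hand": 0, "delta_pos": [-0.02, 0, 0], "roll": 0},
  {"hand": 0, "delta_pos": [-0.02, 0, 0], "roll": 0},
  {"hand": 0, "delta_pos": [-0.02, 0, 0], "roll": 0},
  {"hand": 0, "delta_pos": [0, 0, 0], "roll": 0},
  {"hand": 0, "delta_pos": [0, 0, 0], "roll": 0},
  {"hand": 0, "delta_pos": [0, 0, 0], "roll": 0},
  {"hand": 0, "delta_pos": [0, 0, 0], "roll": 0},
])

```text
t: 5.8
tcp_pos: [0.6205, 0.0554, 0.3923]
tcp_rot: [180.0, 0.0, -170.6]
contact_force: [-0.2, 0.5, -1.1]
width: 0.055
```

```bash
python3 - <<'E'
from fit import *
from scipy.spatial.transform import Rotation as Ro
tcp();o=arm.observe();print(o['width']);R=Ro.from_euler('xyz',o['tcp_rot'],degrees=True).as_matrix()
for n in('wrist','side'):
  snap(n,n+'5');P,c,u,v=cloud(n+'5');q=(P-o['tcp_pos'])@R*1000
  s=q[(abs(q[:,0])<75)&(abs(q[:,0])>30)&(abs(q[:,1])<16)&(q[:,2]<27)]
  for lo in range(-60,30,8):
    t=s[(s[:,2]>=lo)&(s[:,2]<lo+8)]
    for sg in(1,-1):
      k=t[t[:,0]*sg>0]
      if len(k): print(n,lo,sg,len(k),np.percentile(k,[3,97],axis=0).round()[:,:2].ravel())
p,S,_,_=fitwheel('wrist5');spokes(S)
E
```

```text
t 5.8 stand x,y, tip h (mm) [ 18.1 -13.4 197.3] [ 1.800e+02  3.000e-02 -1.706e+02] [-0.2  0.5 -1.1] [ 0.04 -0.02  0.  ]
0.05498079356077238
wrist -60 1 224 [ 31. -10.  32.   5.]
wrist -60 -1 226 [-32.  -9. -31.   6.]
wrist -52 1 175 [31. -4. 32. 10.]
wrist -52 -1 174 [-32.  -4. -31.  10.]
wrist -44 1 266 [ 30. -12.  40.   9.]
wrist -44 -1 263 [-40. -12. -30.   9.]
wrist -36 1 322 [ 30. -12.  43. -10.]
wrist -36 -1 308 [-43. -12. -30. -10.]
wrist -28 1 225 [ 30. -12.  44. -10.]
wrist -28 -1 238 [-44. -12. -30. -10.]
wrist -20 1 296 [ 30. -12.  43.  -7.]
wrist -20 -1 290 [-43. -12. -31.  -7.]
wrist -12 1 199 [ 31. -12.  43. -10.]
wrist -12 -1 195 [-43. -12. -30. -10.]
wrist -4 1 90 [ 30. -12.  42. -10.]
wrist -4 -1 88 [-43. -12. -30. -10.]
wrist 4 1 1 [ 30. -10.  30. -10.]
side -60 1 1 [ 52. -13.  52. -13.]
side -60 -1 9 [-46. -11. -31.   9.]
side -52 1 6 [ 44. -11.  53.  -9.]
side -52 -1 18 [-46. -13. -33.  10.]
side -44 1 10 [ 40. -12.  50.  -8.]
side -44 -1 20 [-48. -12. -30.   3.]
side -36 1 16 [ 32. -13.  49.  -5.]
side -36 -1 16 [-46. -13. -31.   5.]
side -28 1 17 [ 31. -12.  48.  -2.]
side -28 -1 14 [-48. -13. -30.   5.]
side -20 1 21 [ 32. -13.  47.   9.]
side -20 -1 16 [-43. -12. -30.   9.]
side -12 1 24 [ 34. -13.  47.  13.]
side -12 -1 15 [-42. -13. -31.  10.]
side -4 1 13 [ 36. -11.  46.  11.]
side -4 -1 9 [-44. -11. -31.  10.]
wrist5 11632 [0.6008 0.0651 0.1633] 9.36 med 0.000823122836817897 rmax 0.15064266426955647 x [-0.01855655  0.02074288]
spokes cw mod72 18 0.9557541961681567 24.80881804246021 x -0.02875812324067438 [ 0  0  0  0  0  0  0  0  0  0  0  5  0  0  0  0 13  0  0  0  0  0  0  0
  0  0  0  0  0  0]
```

View pics/wrist5.png

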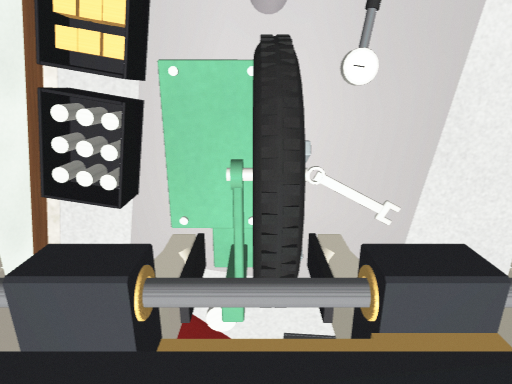

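Call:
arm_command([
  {"hand": 0, "delta_pos": [-0.001, 0, 0], "roll": 0},
  {"hand": 0, "delta_pos": [0, 0, 0], "roll": 0},
  {"hand": 0, "delta_pos": [0, 0, 0], "roll": 0},
  {"hand": 0, "delta_pos": [0, 0, 0], "roll": 0},
  {"hand": 0, "delta_pos": [0, 0, 0], "roll": 0},
  {"hand": 0, "delta_pos": [0, 0, 0], "roll": 0},
  {"hand": 0, "delta_pos": [0, 0, 0.03], "roll": 0},
  {"hand": 0, "delta_pos": [0, 0, 0.03], "roll": 0},
  {"hand": 0, "delta_pos": [0, 0, 0.02], "roll": 0},
  {"hand": 0, "delta_pos": [0, 0, 0.01], "roll": 0},
  {"hand": 0, "delta_pos": [0, 0, 0.01], "roll": 0},
  {"hand": 0, "delta_pos": [0, 0, 0.005], "roll": 0},
  {"hand": 0, "delta_pos": [0, 0, 0.0045], "roll": 0},
  {"hand": 0, "delta_pos": [0, 0, 0], "roll": 0},
])

```text
t: 7.07
tcp_pos: [0.6224, 0.0555, 0.2824]
tcp_rot: [180.0, 0.0, -170.6]
contact_force: [0.3, 0.6, -0.8]
width: 0.0876
```

Call:
arm_command([
  {"hand": 0, "delta_pos": [0, -0.003, 0], "roll": 0},
  {"hand": 0, "delta_pos": [0, -0.003, 0], "roll": 0},
  {"hand": 0, "delta_pos": [0, -0.002, 0], "roll": 0},
  {"hand": 0, "delta_pos": [0, -0.002, 0], "roll": 0},
  {"hand": 0, "delta_pos": [0, -0.002, 0], "roll": 0},
  {"hand": 0, "delta_pos": [0, -0.002, 0], "roll": 0},
])

```text
t: 7.57
tcp_pos: [0.6246, 0.0414, 0.2826]
tcp_rot: [180.0, 0.0, -170.6]
contact_force: [-0.4, 0.4, 0.3]
width: 0.0879
```

Call:
arm_command([
  {"hand": 0, "delta_pos": [0, -0.002, 0], "roll": 0},
  {"hand": 0, "delta_pos": [0, -0.002, 0], "roll": 0},
  {"hand": 0, "delta_pos": [0, -0.002, 0], "roll": 0},
])

```text
t: 7.82
tcp_pos: [0.6255, 0.0355, 0.2824]
tcp_rot: [-180.0, -0.0, -170.6]
contact_force: [-0.5, 0.2, 0.3]
width: 0.0878
```

```bash
python3 - <<'E'
from fit import *
tcp();snap('side','side6');p,S,_,_=fitwheel('side6');spokes(S)
E
```

```text
t 7.8167 stand x,y, tip h (mm) [ 19.7 -33.8  87.4] [-180.     -0.   -170.62] [-0.5  0.2  0.3] [-0.02 -0.02 -0.01]
side6 2210 [0.6003 0.0661 0.1631] 9.34 med 0.0014384407115542695 rmax 0.15381923779151271 x [-0.03433413  0.03150112]
spokes cw mod72 338 0.8879630078293363 27.473848422619312 x -0.029084027242783556 [ 0  0  0  0  3 46  9  0  0  0  4 66 10  0  0  0 14 46  0  0  0  0 48 28
  1  0  0  1 29 33]
```

```bash
python3 - <<'E'
from fit import *
p,S,_,_=fitwheel('wrist1');x,y,z=[1e3*a for a in S]
for th in(27.3,99.3,171.3,-44.7,-116.7):
    t=np.radians(th);r=z*np.cos(t)-y*np.sin(t);s=-y*np.cos(t)-z*np.sin(t)
    print(th)
    for lo in range(30,112,9):
        k=(r>=lo)&(r<lo+9)&(x<-20)&(abs(s)<16)&(x>-45)
        if k.sum()>3: print('  r',lo,k.sum(),'xmin',np.percentile(x[k],[5,50]).round(1),'s',np.percentile(s[k&(x<-26)],[3,97]).round(1) if (k&(x<-26)).sum() else '')
E
```

```text
wrist1 13095 [0.6008 0.0656 0.1656] 9.49 med 0.0006537126854872545 rmax 0.15060445797838895 x [-0.03393994  0.01417531]
27.3
  r 30 45 xmin [-30.4 -29.8] s [-7.5  5.6]
  r 39 47 xmin [-30.5 -29.7] s [-7.5  6. ]
  r 48 46 xmin [-30.4 -29.7] s [-7.3  5.5]
  r 57 53 xmin [-30.4 -29.8] s [-7.5  5.5]
  r 66 55 xmin [-30.4 -29.8] s [-7.6  5.6]
  r 75 63 xmin [-30.5 -29.7] s [-7.4  5.8]
  r 84 67 xmin [-30.5 -29.6] s [-7.4  6.2]
  r 93 100 xmin [-30.3 -27.8] s [-7.4  5.5]
  r 102 129 xmin [-29.5 -24.7] s [-6.5  5.2]
99.3
  r 30 75 xmin [-30.4 -26.6] s [-7.4  3.5]
  r 39 75 xmin [-30.4 -27.2] s [-7.7  4.9]
  r 48 68 xmin [-30.3 -26.4] s [-8.1  1.8]
  r 57 74 xmin [-30.4 -26.8] s [-7.5  3.5]
  r 66 78 xmin [-30.5 -27.2] s [-8.   4.6]
  r 75 80 xmin [-30.4 -26.6] s [-8.2  4.6]
  r 84 78 xmin [-30.5 -26.6] s [-7.9  2.3]
  r 93 85 xmin [-30.4 -26.8] s [-7.3  3.7]
  r 102 8 xmin [-29.3 -25.1] s [-6.8 -6.4]
171.3
  r 30 13 xmin [-30.5 -30. ] s [-6.6  1.9]
  r 39 21 xmin [-30.6 -29.9] s [-6.3  4.8]
  r 48 28 xmin [-30.5 -29.7] s [-6.5  5.4]
  r 57 25 xmin [-30.5 -29.4] s [-6.5  4.2]
  r 66 21 xmin 
[... 242 characters left out ...]
  7.7]
  r 48 73 xmin [-30.4 -27.3] s [-4.7  7.6]
  r 57 76 xmin [-30.6 -27.2] s [-3.8  7.7]
  r 66 78 xmin [-30.2 -26.8] s [-4.5  7.2]
  r 75 81 xmin [-30.4 -27.1] s [-4.1  7.6]
  r 84 80 xmin [-30.4 -27. ] s [-4.5  7.4]
  r 93 91 xmin [-30.1 -26.5] s [-4.2  7.5]
  r 102 60 xmin [-29.9 -25.3] s [-4.5  6.6]
-116.7
  r 30 48 xmin [-30.4 -27.7] s [-4.1  7.5]
  r 39 52 xmin [-30.4 -27.9] s [-3.6  8.1]
  r 48 45 xmin [-30.3 -26.9] s [-3.1  7.8]
  r 57 45 xmin [-30.5 -27.1] s [-3.2  8.3]
  r 66 37 xmin [-30.2 -27.3] s [-3.8  8.4]
  r 75 43 xmin [-30.3 -27.9] s [-3.1  8.9]
  r 84 40 xmin [-30.3 -26.5] s [-4.9  8. ]
  r 93 43 xmin [-30.3 -26.5] s [-4.4  8.3]
  r 102 5 xmin [-29.3 -26.5] s [6.9 7.2]
```

Call:
arm_command([
  {"hand": 0, "delta_pos": [0, -0.002, 0], "roll": 0},
  {"hand": 0, "delta_pos": [0, -0.002, 0], "roll": 0},
  {"hand": 0, "delta_pos": [0, 0, 0], "roll": 0},
])

```text
t: 8.12
tcp_pos: [0.6262, 0.0315, 0.2823]
tcp_rot: [-180.0, -0.0, -170.6]
contact_force: [0.1, -1.2, 0.1]
width: 0.0874
```

```bash
python3 - <<'E'
from fit import *
from scipy.spatial.transform import Rotation as Ro
tcp();o=arm.observe();R=Ro.from_euler('xyz',o['tcp_rot'],degrees=True).as_matrix()
snap('side','side7');p,S,_,_=fitwheel('side7');spokes(S)
z=load('side7')
# predicted fingertip box (front finger) & spoke trailing edge in the side image
ex=np.array([np.cos(A0),np.sin(A0),0]);ey=np.array([-np.sin(A0),np.cos(A0),0]);O=np.array([*P0,.17])
W=lambda x,y,h:O+ex*x/1e3+ey*y/1e3+[0,0,h/1e3]
k=7;x0,y0=200,90
a=cv2.resize(z['p'][y0:y0+82,x0+25:x0+25+114][:,:,::-1],None,fx=k,fy=k,interpolation=cv2.INTER_CUBIC)
def pt(q): u=proj(z,q);return tuple(int(round(t)) for t in ((u-[x0+25,y0])*k))
d=o['tcp_pos']-O;xs,ys,h=1e3*(d@ex),1e3*(d@ey),1e3*d[2]-25
for xx in(-44,-65):
  for yy in(-9.5,9.5): cv2.line(a,pt(W(xs+xx,ys+yy,h)),pt(W(xs+xx,ys+yy,h+40)),(0,0,255),1)
t=np.radians(27.3)
for s in(-7,7): cv2.line(a,pt(W(-30,-(30*np.sin(t)+s*np.cos(t)),30*np.cos(t)-s*np.sin(t))),pt(W(-30,-(102*np.sin(t)+s*np.cos(t)),102*np.cos(t)-s*np.sin(t))),(0,255,255),1)
cv2.imwrite('pics/v8.png',a)
E
```

```text
t 8.1167 stand x,y, tip h (mm) [ 19.7 -37.9  87.3] [-180.     -0.   -170.62] [ 0.1 -1.2  0.1] [ 0.06 -0.01  0.02]
side7 2198 [0.6002 0.0663 0.1637] 9.38 med 0.0014868682879615215 rmax 0.1536481273255991 x [-0.03451235  0.03228306]
spokes cw mod72 350 0.8801785296132282 27.084467227605224 x -0.028903108744204056 [ 0  0  0  0  3 51  5  0  0  0  4 66 12  0  0  0 14 46  0  0  0  1 54 27
  0  0  0  0 38 29]
```

View pics/v8.png

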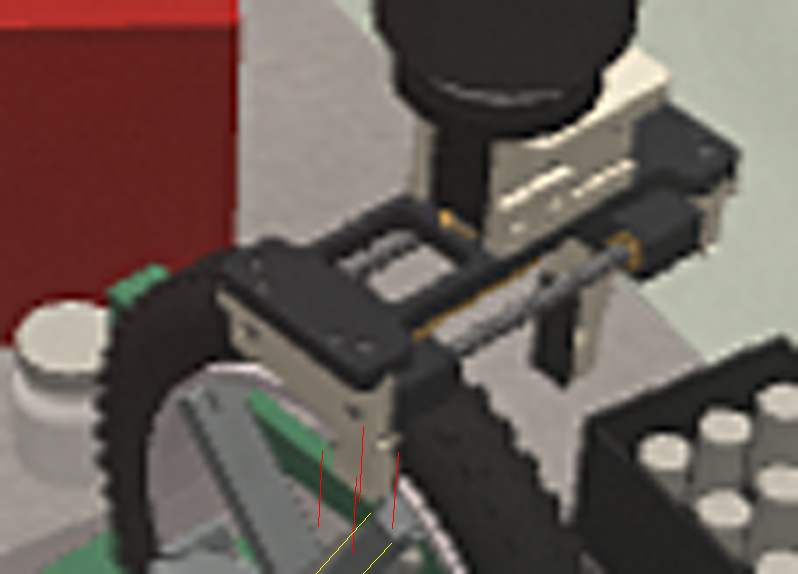

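```bash
python3 - <<'E'
from fit import *
for f in('wrist1','side1','wrist5'):
    P,c,u,v=cloud(f);g=c.astype(int)
    w=(np.hypot(P[:,0]-.6,P[:,1]-.065)<.2)&(P[:,2]>.03)&(P[:,2]<.335)&(g.max(1)<70)&(g.max(1)-g.min(1)<18)
    w&=abs((P[:,:2]-P0)@[np.cos(A0),np.sin(A0)])<.025;Q=P[w]
    def res(p):
        a=p[2];d=Q[:,:2]-p[:2];x=d@[np.cos(a),np.sin(a)];y=d@[-np.sin(a),np.cos(a)]
        return np.hypot(x,np.hypot(y,Q[:,2]-p[3])-p[4])-p[5]
    r=least_squares(res,[*P0,A0,.17,.128,.021],loss='soft_l1',f_scale=.002);print(f,r.x.round(4))
E
```

```text
wrist1 [0.6015 0.066  0.1652 0.1699 0.1277 0.0218]
side1 [0.6039 0.0682 0.1584 0.1702 0.1261 0.0249]
wrist5 [0.6007 0.066  0.1642 0.1688 0.1303 0.0203]
```

Call:
arm_command([
  {"hand": 0, "delta_pos": [0, -0.002, 0], "roll": 0},
  {"hand": 0, "delta_pos": [0, -0.002, 0], "roll": 0},
  {"hand": 0, "delta_pos": [0, -0.002, 0], "roll": 0},
  {"hand": 0, "delta_pos": [0, 0, 0], "roll": 0},
])

```text
t: 8.5
tcp_pos: [0.6272, 0.0255, 0.2824]
tcp_rot: [-180.0, -0.0, -170.6]
contact_force: [-0.7, 0.1, 0.0]
width: 0.0874
```

```bash
python3 - <<'E'
from fit import *
tcp()
snap('side','side8');p,S,_,_=fitwheel('side8');spokes(S)
E
```

```text
t 8.5 stand x,y, tip h (mm) [ 19.7 -44.   87.4] [-180.     -0.   -170.63] [-0.7  0.1  0. ] [ 0.04 -0.06 -0.1 ]
side8 2183 [0.6002 0.0661 0.1638] 9.38 med 0.0015070327262626526 rmax 0.15348567628791115 x [-0.03505554  0.03253837]
spokes cw mod72 347 0.8806205990139966 27.1752751041651 x -0.02893361214782603 [ 0  0  0  0  4 47 12  0  0  0  6 66  8  0  0  0 13 46  0  0  0  2 55 24
  1  0  0  0 28 35]
```

```bash
python3 - <<'E'
from fit import *
from scipy.spatial.transform import Rotation as Ro
print(arm.finger_overhang)
o=arm.observe();R=Ro.from_euler('xyz',o['tcp_rot'],degrees=True).as_matrix()
P,c,u,v=cloud('side8');q=(P-o['tcp_pos'])@R*1000
k=(q[:,0]>40)&(q[:,0]<70)&(abs(q[:,1])<14)&(q[:,2]<40)&(q[:,2]>-70);s=q[k]
print(np.sort(s[:,2])[-25:].round(1))
# start picture, finger against distant background
from numpy import load as L
t0=np.array([.2799,.6138,.2295]);R0=Ro.from_euler('xyz',[180,0,-114.5],degrees=True).as_matrix()
for f in('side0','top0'):
    P,c,u,v=cloud(f);q=(P-t0)@R0*1000
    s=q[(abs(q[:,0])<72)&(abs(q[:,1])<16)&(q[:,2]<60)];print(f,np.sort(s[:,2])[-15:].round(1))
P,c,u,v=cloud('wrist0');q=(P-t0)@R0*1000;s=q[(abs(q[:,0])<72)&(abs(q[:,1])<16)&(q[:,2]<60)];print(np.sort(s[:,2])[-15:].round(1))
k=(abs(q[:,1])>18)&(abs(q[:,0])<110)&(q[:,2]<40);print('body wrist',np.sort(q[k,2])[-5:])
E
```

```text
0.025
[23.2 24.2 24.2 24.3 24.5 24.5 25.  25.7 27.  27.1 27.2 27.6 27.6 28.5
 29.9 30.6 31.4 33.8 33.8 33.9 35.1 36.4 38.9 39.3 39.8]
side0 [-6.5 -5.8 -5.2 -4.4 -3.8 -3.8 -3.5 -3.5 -3.4 -3.  -2.7 -1.5 -0.5  1.4
  1.5]
top0 [-85.2 -85.2 -84.7 -84.6 -84.4 -84.3 -84.2 -83.5 -83.5 -83.3 -82.8 -82.7
 -82.6 -82.6  -6.5]
[4.  4.  4.  4.1 4.1 4.2 4.3 4.4 4.4 4.5 4.5 4.7 4.9 5.1 5.1]
body wrist [-65.09443105 -64.99926564 -64.80062081 -64.63420474 -64.49893694]
```

Call:
arm_command([
  {"hand": 0, "delta_pos": [0, 0.015, 0], "roll": 0},
  {"hand": 0, "delta_pos": [0, 0.015, 0], "roll": 0},
  {"hand": 0, "delta_pos": [0, 0, 0.01], "roll": 0},
  {"hand": 0, "delta_pos": [0, 0, 0.007], "roll": 0},
  {"hand": 0, "delta_pos": [0, 0, 0.003], "roll": 0},
  {"hand": 0, "delta_pos": [0, 0, 0.0024], "roll": 0},
  {"hand": 0, "delta_pos": [0, 0, 0], "roll": 0},
])

```text
t: 9.13
tcp_pos: [0.6219, 0.0553, 0.2591]
tcp_rot: [-180.0, -0.1, -170.6]
contact_force: [0.4, 0.2, -0.3]
width: 0.0875
```

Call:
arm_command([
  {"hand": 0, "delta_pos": [0, -0.003, 0], "roll": 0},
  {"hand": 0, "delta_pos": [0, -0.003, 0], "roll": 0},
  {"hand": 0, "delta_pos": [0, -0.002, 0], "roll": 0},
  {"hand": 0, "delta_pos": [0, -0.002, 0], "roll": 0},
  {"hand": 0, "delta_pos": [0, -0.002, 0], "roll": 0},
])

```text
t: 9.55
tcp_pos: [0.6243, 0.0432, 0.2602]
tcp_rot: [180.0, 0.0, -170.6]
contact_force: [-0.3, -0.2, -0.0]
width: 0.0876
```

Call:
arm_command([
  {"hand": 0, "delta_pos": [0, -0.002, 0], "roll": 0},
  {"hand": 0, "delta_pos": [0, -0.002, 0], "roll": 0},
  {"hand": 0, "delta_pos": [0, -0.002, 0], "roll": 0},
])

```text
t: 9.8
tcp_pos: [0.6251, 0.0383, 0.2597]
tcp_rot: [179.9, 0.0, -170.6]
contact_force: [-1.4, 5.7, -1.9]
width: 0.0881
```

```bash
python3 - <<'E'
from fit import *
tcp()
snap('side','side9');p,S,_,_=fitwheel('side9');spokes(S)
E
```

```text
t 9.8 stand x,y, tip h (mm) [ 19.8 -31.   64.7] [ 1.7992e+02  1.0000e-02 -1.7062e+02] [-1.4  5.7 -1.9] [ 1.83  0.2  -0.2 ]
side9 2234 [0.6002 0.0663 0.1635] 9.37 med 0.001462385998119358 rmax 0.17223919240912247 x [-0.0355622   0.01426015]
spokes cw mod72 354 0.8834055152865081 29.41902825849141 x -0.029087533113468553 [ 3  0  0  0  1 43 19  0  0  0  3 58 23  0  0  0  6 53  2  0  0  0 39 41
  1  0  0  0 20 42]
```

Call:
arm_command([
  {"hand": 0, "delta_pos": [0, -0.002, 0], "roll": 0},
  {"hand": 0, "delta_pos": [0, -0.002, 0], "roll": 0},
  {"hand": 0, "delta_pos": [0, -0.002, 0], "roll": 0},
  {"hand": 0, "delta_pos": [0, -0.002, 0], "roll": 0},
  {"hand": 0, "delta_pos": [0, -0.0015, 0], "roll": 0},
  {"hand": 0, "delta_pos": [0, 0, 0], "roll": 0},
])

```text
t: 10.35
tcp_pos: [0.6268, 0.0279, 0.26]
tcp_rot: [-180.0, 0.0, -170.6]
contact_force: [-0.1, 3.3, -0.3]
width: 0.0877
```

```bash
python3 - <<'E'
from fit import *
tcp()
snap('side','side10');p,S,_,_=fitwheel('side10');spokes(S)
E
```

```text
t 10.35 stand x,y, tip h (mm) [ 19.7 -41.5  65. ] [-179.98    0.   -170.62] [-0.1  3.3 -0.3] [ 1.27  0.15 -0.16]
side10 2232 [0.6003 0.0662 0.1627] 9.32 med 0.0014999284775184044 rmax 0.1788396493782896 x [-0.03600244  0.01555052]
spokes cw mod72 364 0.8784936212876701 34.521661377889174 x -0.028930714214602138 [20  0  0  0  0 23 36  2  0  0  1 21 61  0  0  0  1 38 20  0  0  0 10 65
 15  0  0  0  2 49]
```

Call:
arm_command([
  {"hand": 0, "delta_pos": [0, -0.002, 0], "roll": 0},
  {"hand": 0, "delta_pos": [0, -0.002, 0], "roll": 0},
  {"hand": 0, "delta_pos": [0, 0.005, 0], "roll": 0},
  {"hand": 0, "delta_pos": [0, 0, -0.015], "roll": 0},
  {"hand": 0, "delta_pos": [0, -0.012, 0], "roll": 0},
  {"hand": 0, "delta_pos": [0, -0.012, 0], "roll": 0},
  {"hand": 0, "delta_pos": [0, 0, 0.004], "roll": 0},
  {"hand": 0, "delta_pos": [0, 0, 0.004], "roll": 0},
  {"hand": 0, "delta_pos": [0, 0, 0.003], "roll": 0},
])

```text
t: 11.15
tcp_pos: [0.63, 0.0049, 0.2627]
tcp_rot: [-180.0, -0.1, -170.7]
contact_force: [-0.7, 0.5, 0.1]
width: 0.0876
```

Call:
arm_command([
  {"hand": 0, "delta_pos": [0, 0, 0.002], "roll": 0},
  {"hand": 0, "delta_pos": [0, 0, 0.002], "roll": 0},
  {"hand": 0, "delta_pos": [0, 0, 0], "roll": 0},
])

```text
t: 11.4
tcp_pos: [0.6303, 0.0049, 0.2605]
tcp_rot: [-179.9, -0.0, -170.6]
contact_force: [-1.6, -2.0, 5.5]
width: 0.0872
```

```bash
python3 - <<'E'
from fit import *
tcp()
snap('side','side11');p,S,_,_=fitwheel('side11');spokes(S)
E
```

```text
t 11.4 stand x,y, tip h (mm) [ 19.4 -64.8  65.5] [-1.7990e+02 -2.0000e-02 -1.7059e+02] [-1.6 -2.   5.5] [-0.86  0.93  0.13]
side11 2222 [0.6001 0.0664 0.1626] 9.32 med 0.0014747047679791788 rmax 0.15517498658023976 x [-0.03482233  0.01723078]
spokes cw mod72 355 0.8825897250697744 -35.18655967140647 x -0.028781310256990943 [20  0  0  0  0 11 55  2  0  0  0 15 66  5  0  0  0 28 27  0  0  0  1 63
 20  0  0  0  1 41]
```

Call:
arm_command([
  {"hand": 0, "delta_pos": [0, 0, 0.0015], "roll": 0},
  {"hand": 0, "delta_pos": [0, 0, 0.0015], "roll": 0},
  {"hand": 0, "delta_pos": [0, 0, 0.001], "roll": 0},
  {"hand": 0, "delta_pos": [0, 0, 0], "roll": 0},
])

```text
t: 11.78
tcp_pos: [0.6306, 0.0035, 0.2587]
tcp_rot: [-179.8, 0.1, -170.6]
contact_force: [-4.2, -7.2, 13.9]
width: 0.0875
```

Call:
arm_command([
  {"hand": 0, "delta_pos": [0, 0, 0.001], "roll": 0},
  {"hand": 0, "delta_pos": [0, 0, 0], "roll": 0},
])

```text
t: 11.95
tcp_pos: [0.6307, 0.0031, 0.2582]
tcp_rot: [-179.7, 0.1, -170.6]
contact_force: [-3.8, -8.2, 15.9]
width: 0.0877
```

```bash
python3 - <<'E'
from fit import *
tcp()
snap('side','side12');p,S,_,_=fitwheel('side12');spokes(S)
E
```

```text
t 11.95 stand x,y, tip h (mm) [ 19.5 -66.6  63.2] [-1.7972e+02  8.0000e-02 -1.7055e+02] [-3.8 -8.2 15.9] [-3.18  2.06  0.39]
side12 2257 [0.6003 0.0663 0.1626] 9.32 med 0.0014985346283227126 rmax 0.18972656308616975 x [-0.03568174  0.01659381]
spokes cw mod72 354 0.8697296055845438 -33.76355868379373 x -0.029054965232928342 [26  0  0  0  0  9 49  6  0  0  0  8 69  9  1  0  0 21 34  0  0  0  2 56
 28  0  0  0  0 36]
```

Call:
arm_command([
  {"hand": 0, "delta_pos": [0, 0, -0.005], "roll": 0},
  {"hand": 0, "delta_pos": [0, 0, -0.02], "roll": 0},
  {"hand": 0, "delta_pos": [0, 0, -0.02], "roll": 0},
  {"hand": 0, "delta_pos": [0, 0.03, 0], "roll": 0},
  {"hand": 0, "delta_pos": [0, 0.03, 0], "roll": 0},
  {"hand": 0, "delta_pos": [0, 0.03, 0], "roll": 0},
  {"hand": 0, "delta_pos": [0, 0.03, 0], "roll": 0},
  {"hand": 0, "delta_pos": [0, 0.0205, 0], "roll": 0},
  {"hand": 0, "delta_pos": [0, 0, 0.015], "roll": 0},
  {"hand": 0, "delta_pos": [0, 0, 0.015], "roll": 0},
  {"hand": 0, "delta_pos": [0, 0, 0.01], "roll": 0},
  {"hand": 0, "delta_pos": [0, 0, 0.003], "roll": 0},
  {"hand": 0, "delta_pos": [0, 0, 0], "roll": 0},
])

```text
t: 13.08
tcp_pos: [0.6072, 0.144, 0.2559]
tcp_rot: [-180.0, -0.1, -170.6]
contact_force: [-0.2, 1.1, 0.5]
width: 0.0875
```

Call:
arm_command([
  {"hand": 0, "delta_pos": [0, 0, 0.002], "roll": 0},
  {"hand": 0, "delta_pos": [0, 0, 0.002], "roll": 0},
  {"hand": 0, "delta_pos": [0, 0, 0], "roll": 0},
])

```text
t: 13.33
tcp_pos: [0.6077, 0.1441, 0.2532]
tcp_rot: [180.0, 0.0, -170.6]
contact_force: [-0.4, 0.2, -0.7]
width: 0.0874
```

```bash
python3 - <<'E'
from fit import *
tcp()
snap('side','side13');p,S,_,_=fitwheel('side13');spokes(S)
E
```

```text
t 13.3333 stand x,y, tip h (mm) [20.1 76.2 58.2] [ 1.7999e+02  3.0000e-02 -1.7064e+02] [-0.4  0.2 -0.7] [ 0.06  0.01 -0.01]
side13 2568 [0.6002 0.0659 0.1647] 9.44 med 0.0015488631492352727 rmax 0.16627619797475257 x [-0.03603226  0.03390299]
spokes cw mod72 359 0.883773779381951 -34.082995816568726 x -0.028747079732481327 [28  0  0  0  0  5 47  9  0  0  0  9 71  5  0  0  0 25 36  0  0  0  2 60
 28  0  0  0  0 34]
```

Call:
arm_command([
  {"hand": 0, "delta_pos": [0, 0, 0.001], "roll": 0},
  {"hand": 0, "delta_pos": [0, -0.002, -0.0005], "roll": 0},
  {"hand": 0, "delta_pos": [0, -0.002, -0.0005], "roll": 0},
  {"hand": 0, "delta_pos": [0, -0.001, -0.0005], "roll": 0},
  {"hand": 0, "delta_pos": [0, -0.001, -0.0005], "roll": 0},
])

```text
t: 13.8
tcp_pos: [0.6083, 0.1389, 0.2541]
tcp_rot: [179.9, 0.0, -170.6]
contact_force: [-2.1, 4.7, 1.3]
width: 0.0877
```

Call:
arm_command([
  {"hand": 0, "delta_pos": [0, -0.001, -0.0005], "roll": 0},
  {"hand": 0, "delta_pos": [0, -0.001, -0.0005], "roll": 0},
  {"hand": 0, "delta_pos": [0, -0.001, -0.0005], "roll": 0},
])

```text
t: 14.05
tcp_pos: [0.6088, 0.1361, 0.2559]
tcp_rot: [179.9, 0.0, -170.6]
contact_force: [-3.8, 6.0, 2.7]
width: 0.0877
```

```bash
python3 - <<'E'
from fit import *
tcp()
snap('side','side14');p,S,_,_=fitwheel('side14');spokes(S)
E
```

```text
t 14.05 stand x,y, tip h (mm) [19.8 68.2 60.9] [ 1.7992e+02  2.0000e-02 -1.7061e+02] [-3.8  6.   2.7] [ 2.09  1.41 -0.31]
side14 2514 [0.6002 0.0658 0.1645] 9.42 med 0.0015649063897800655 rmax 0.16697031683975824 x [-0.036522    0.03074305]
spokes cw mod72 356 0.8821881793046316 -30.57242648104784 x -0.028898163904279107 [45  3  0  0  0  0 44 23  0  0  0  5 59 20  0  0  0 12 51  0  0  0  0 35
 47  1  0  0  0 11]
```

Call:
arm_command([
  {"hand": 0, "delta_pos": [0.0015, -0.002, -0.0005], "roll": 0},
  {"hand": 0, "delta_pos": [0, -0.002, -0.0005], "roll": 0},
  {"hand": 0, "delta_pos": [0, -0.002, -0.0005], "roll": 0},
  {"hand": 0, "delta_pos": [0, -0.002, -0.0005], "roll": 0},
  {"hand": 0, "delta_pos": [0, -0.002, -0.0005], "roll": 0},
  {"hand": 0, "delta_pos": [0, -0.002, -0.0005], "roll": 0},
  {"hand": 0, "delta_pos": [0, -0.002, 0], "roll": 0},
  {"hand": 0, "delta_pos": [0, -0.002, 0], "roll": 0},
])

```text
t: 14.77
tcp_pos: [0.6105, 0.1212, 0.2614]
tcp_rot: [179.8, 0.2, -170.6]
contact_force: [-6.9, 9.4, 15.4]
width: 0.0876
```

Call:
arm_command([
  {"hand": 0, "delta_pos": [0, -0.003, 0], "roll": 0},
  {"hand": 0, "delta_pos": [0, -0.003, 0], "roll": 0},
  {"hand": 0, "delta_pos": [0, -0.003, 0], "roll": 0},
  {"hand": 0, "delta_pos": [0, -0.003, 0], "roll": 0},
  {"hand": 0, "delta_pos": [0, -0.003, 0], "roll": 0},
  {"hand": 0, "delta_pos": [0, -0.003, 0], "roll": 0},
  {"hand": 0, "delta_pos": [0, -0.003, 0], "roll": 0},
  {"hand": 0, "delta_pos": [0, -0.003, 0], "roll": 0},
])

```text
t: 15.43
tcp_pos: [0.614, 0.096, 0.26]
tcp_rot: [180.0, 0.1, -170.6]
contact_force: [-3.9, 4.5, 6.4]
width: 0.0871
```

```bash
python3 - <<'E'
from fit import *
tcp()
snap('side','side15');p,S,_,_=fitwheel('side15');spokes(S)
E
```

```text
t 15.4333 stand x,y, tip h (mm) [18.4 27.8 65. ] [ 1.7996e+02  8.0000e-02 -1.7059e+02] [-3.9  4.5  6.4] [ 1.51  1.81 -0.24]
side15 2324 [0.6004 0.0656 0.1636] 9.38 med 0.0015999706626216598 rmax 0.15750802251344195 x [-0.0353844   0.01596956]
spokes cw mod72 369 0.8787104296686917 -6.445768246026718 x -0.029094741225125495 [ 0  2 42  4  0  0  0  0 51 25  0  0  0  5 65 14  0  0  0 30 51  0  0  0
  0 29 50  1  0  0]
```

Call:
arm_command([
  {"hand": 0, "delta_pos": [0, -0.003, 0], "roll": 0},
  {"hand": 0, "delta_pos": [0, -0.003, 0], "roll": 0},
  {"hand": 0, "delta_pos": [0, -0.003, 0], "roll": 0},
  {"hand": 0, "delta_pos": [0, -0.003, 0], "roll": 0},
  {"hand": 0, "delta_pos": [0, -0.003, 0], "roll": 0},
  {"hand": 0, "delta_pos": [0, -0.003, 0], "roll": 0},
  {"hand": 0, "delta_pos": [0, -0.003, 0], "roll": 0},
  {"hand": 0, "delta_pos": [0, -0.003, 0], "roll": 0},
  {"hand": 0, "delta_pos": [0, -0.003, 0], "roll": 0},
  {"hand": 0, "delta_pos": [0, -0.003, 0], "roll": 0},
  {"hand": 0, "delta_pos": [0, -0.003, 0], "roll": 0},
  {"hand": 0, "delta_pos": [0, -0.003, 0], "roll": 0},
])

```text
t: 16.48
tcp_pos: [0.6199, 0.0601, 0.2581]
tcp_rot: [180.0, -0.0, -170.6]
contact_force: [-1.8, 4.7, -0.8]
width: 0.0876
```

Call:
arm_command([
  {"hand": 0, "delta_pos": [0, -0.003, 0], "roll": 0},
  {"hand": 0, "delta_pos": [0, -0.003, 0], "roll": 0},
  {"hand": 0, "delta_pos": [0, -0.003, 0], "roll": 0},
  {"hand": 0, "delta_pos": [0, -0.003, 0], "roll": 0},
  {"hand": 0, "delta_pos": [0, -0.003, 0], "roll": 0},
  {"hand": 0, "delta_pos": [0, -0.003, 0], "roll": 0},
  {"hand": 0, "delta_pos": [0, -0.003, 0], "roll": 0},
  {"hand": 0, "delta_pos": [0, -0.003, 0], "roll": 0},
  {"hand": 0, "delta_pos": [0, -0.003, 0], "roll": 0},
  {"hand": 0, "delta_pos": [0, -0.003, 0], "roll": 0},
  {"hand": 0, "delta_pos": [0, -0.002, 0], "roll": 0},
])

```text
t: 17.4
tcp_pos: [0.6252, 0.0282, 0.2584]
tcp_rot: [-180.0, -0.0, -170.6]
contact_force: [-0.6, 4.9, -0.6]
width: 0.0877
```

```bash
python3 - <<'E'
from fit import *
tcp()
snap('side','side16');p,S,_,_=fitwheel('side16');spokes(S)
a=cv2.imread('pics/side16.png');cv2.imwrite('pics/v9.png',cv2.resize(a[115:230,225:325],None,fx=5,fy=5,interpolation=cv2.INTER_CUBIC))
E
```

```text
t 17.4 stand x,y, tip h (mm) [ 18.2 -41.   63.4] [-179.99   -0.   -170.62] [-0.6  4.9 -0.6] [ 1.82  0.17 -0.22]
side16 2239 [0.6002 0.0662 0.1634] 9.36 med 0.0015315766526021145 rmax 0.17794238737138096 x [-0.0355427   0.01570445]
spokes cw mod72 352 0.8804532998681943 34.807405085575176 x -0.028962308942672668 [21  0  0  0  0 19 43  0  0  0  1 25 52  2  0  0  1 35 21  0  0  0  7 65
 15  0  0  0  1 44]
```

View pics/v9.png

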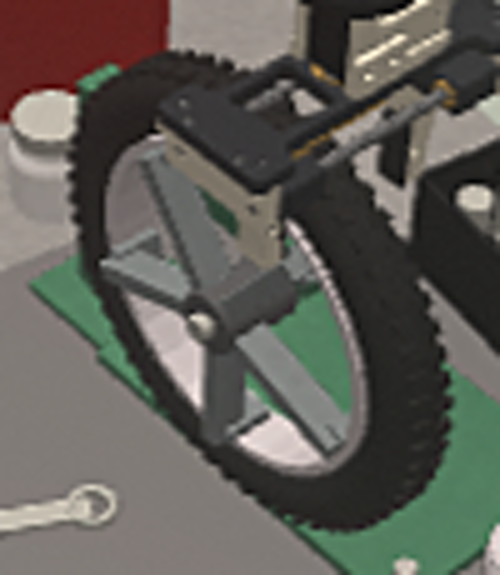

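```bash
cat >> fit.py <<'E'
def valvecheck(f,angs):
    z=load(f);ex=np.array([np.cos(A0),np.sin(A0),0]);ey=np.array([-np.sin(A0),np.cos(A0),0])
    for a in angs:
        t=np.radians(a)
        for r in(64,72,80,88,96):
            X=np.array([*P0,.17])+ex*.012+ey*(-r*np.sin(t))/1e3+np.array([0,0,r*np.cos(t)/1e3])
            u=proj(z,X);d=(z['R']@X+z['t'])[2];i,j=int(round(u[1])),int(round(u[0]))
            if 0<=i<384 and 0<=j<512: print(f,a,r,u.round(),'pred',d.round(3),'meas',z['d'][i,j].round(3),z['p'][i,j])
E
python3 - <<'E'
from fit import *
tcp()
valvecheck('side16',[71,143])
valvecheck('side0',[-8.6,63.4]);valvecheck('wrist1',[-8.6,63.4])
E
```

```text
t 17.45 stand x,y, tip h (mm) [ 18.2 -41.3  63.4] [-1.7998e+02 -1.0000e-02 -1.7063e+02] [-0.6  2.7 -0.7] [ 1.2   0.07 -0.14]
side16 71 64 [292. 179.] pred 1.378 meas 1.329 [104 105  99]
side16 71 72 [294. 180.] pred 1.373 meas 1.318 [178 165 163]
side16 71 80 [296. 181.] pred 1.367 meas 1.305 [48 46 44]
side16 71 88 [298. 182.] pred 1.361 meas 1.302 [35 35 34]
side16 71 96 [300. 182.] pred 1.355 meas 1.297 [38 38 35]
side16 143 64 [286. 192.] pred 1.443 meas 1.391 [135 136 133]
side16 143 72 [286. 194.] pred 1.445 meas 1.387 [130 134 132]
side16 143 80 [287. 197.] pred 1.447 meas 1.38 [132 135 132]
side16 143 88 [288. 199.] pred 1.45 meas 1.385 [132 135 132]
side16 143 96 [289. 201.] pred 1.452 meas 1.376 [140 144 141]
side0 -8.6 64 [276. 155.] pred 1.382 meas 1.715 [114 105 106]
side0 -8.6 72 [276. 153.] pred 1.377 meas 1.323 [162 152 150]
side0 -8.6 80 [276. 150.] pred 1.372 meas 1.308 [55 51 50]
side0 -8.6 88 [276. 148.] pred 1.366 meas 1.3 [36 35 33]
side0 -8.6 96 [276. 146.] pred 1.361 meas 1.3 [42 40 38]
side0 63.4 64 [292. 176.] pred 1.374 meas 1.319 [143 132 132]
side0 63.4 72 [294. 177.] pred 1.368 meas 1.307 [92 86 85]
side0 63.4 80 [296. 177.] pred 1.362 meas 1.295 [34 34 32]
side0 63.4 88 [297. 178.] pred 1.355 meas 1.294 [37 35 35]
side0 63.4 96 [299. 178.] pred 1.349 meas 1.294 [38 37 36]
wrist1 -8.6 64 [107. 172.] pred 0.382 meas 0.312 [29 29 30]
wrist1 -8.6 72 [104. 174.] pred 0.375 meas 0.311 [38 38 38]
wrist1 -8.6 80 [101. 177.] pred 0.368 meas 0.307 [42 41 42]
wrist1 -8.6 88 [ 98. 180.] pred 0.361 meas 0.305 [45 46 46]
wrist1 -8.6 96 [ 95. 183.] pred 0.353 meas 0.304 [51 51 50]
wrist1 63.4 64 [112. 111.] pred 0.395 meas 0.334 [248 244 246]
wrist1 63.4 72 [109. 105.] pred 0.389 meas 0.317 [27 26 29]
wrist1 63.4 80 [107.  99.] pred 0.384 meas 0.312 [29 29 31]
wrist1 63.4 88 [105.  93.] pred 0.378 meas 0.311 [35 36 35]
wrist1 63.4 96 [103.  86.] pred 0.373 meas 0.309 [35 37 36]
```

Call:
arm_command([
  {"hand": 0, "delta_pos": [0, -0.002, 0], "roll": 0},
  {"hand": 0, "delta_pos": [0, -0.002, 0], "roll": 0},
  {"hand": 0, "delta_pos": [0, 0.005, 0], "roll": 0},
  {"hand": 0, "delta_pos": [0, 0, -0.015], "roll": 0},
  {"hand": 0, "delta_pos": [0, -0.01, 0], "roll": 0},
  {"hand": 0, "delta_pos": [0, -0.0105, 0], "roll": 0},
  {"hand": 0, "delta_pos": [0, 0, 0.006], "roll": 0},
  {"hand": 0, "delta_pos": [0, 0, 0.005], "roll": 0},
  {"hand": 0, "delta_pos": [0, 0, 0.002], "roll": 0},
  {"hand": 0, "delta_pos": [0, 0, 0.001], "roll": 0},
  {"hand": 0, "delta_pos": [0, 0, 0.001], "roll": 0},
])

```text
t: 18.37
tcp_pos: [0.6284, 0.0079, 0.2595]
tcp_rot: [-179.8, 0.0, -170.6]
contact_force: [-1.4, -4.8, 12.2]
width: 0.088
```

Call:
arm_command([
  {"hand": 0, "delta_pos": [0, 0, 0.001], "roll": 0},
  {"hand": 0, "delta_pos": [0, 0, 0.001], "roll": 0},
])

```text
t: 18.53
tcp_pos: [0.6286, 0.0072, 0.2586]
tcp_rot: [-179.8, 0.0, -170.6]
contact_force: [-2.6, -8.1, 16.4]
width: 0.0875
```

```bash
python3 - <<'E'
from fit import *
tcp()
snap('side','side17');p,S,_,_=fitwheel('side17');spokes(S)
E
```

```text
t 18.5333 stand x,y, tip h (mm) [ 18.1 -62.3  63.6] [-1.7976e+02  5.0000e-02 -1.7057e+02] [-2.6 -8.1 16.4] [-2.94  1.65  0.3 ]
side17 2255 [0.6002 0.0662 0.1635] 9.37 med 0.0014700203369775872 rmax 0.1885904552971744 x [-0.03547339  0.0157629 ]
spokes cw mod72 363 0.8677414702779174 -34.29338552532691 x -0.028838456252410095 [29  0  0  0  0 10 49  5  0  0  0 10 72  8  0  0  0 21 31  0  0  0  2 64
 26  0  0  0  0 36]
```

Call:
arm_command([
  {"hand": 0, "delta_pos": [0, 0, -0.005], "roll": 0},
  {"hand": 0, "delta_pos": [0, 0, -0.02], "roll": 0},
  {"hand": 0, "delta_pos": [0, 0, -0.019], "roll": 0},
  {"hand": 0, "delta_pos": [0, 0.03, 0], "roll": 0},
  {"hand": 0, "delta_pos": [0, 0.03, 0], "roll": 0},
  {"hand": 0, "delta_pos": [0, 0.03, 0], "roll": 0},
  {"hand": 0, "delta_pos": [0, 0.03, 0], "roll": 0},
  {"hand": 0, "delta_pos": [0, 0.017, 0], "roll": 0},
  {"hand": 0, "delta_pos": [0, 0, 0.015], "roll": 0},
  {"hand": 0, "delta_pos": [0, 0, 0.015], "roll": 0},
  {"hand": 0, "delta_pos": [0, 0, 0.01], "roll": 0},
  {"hand": 0, "delta_pos": [0, 0, 0.004], "roll": 0},
  {"hand": 0, "delta_pos": [0, 0, 0.002], "roll": 0},
  {"hand": 0, "delta_pos": [0, 0, 0], "roll": 0},
])

```text
t: 19.75
tcp_pos: [0.606, 0.1442, 0.2542]
tcp_rot: [-180.0, -0.0, -170.6]
contact_force: [0.3, 0.4, 0.2]
width: 0.0877
```

```bash
python3 - <<'E'
from fit import *
tcp()
snap('side','side18');p,S,_,_=fitwheel('side18');spokes(S)
E
```

```text
t 19.75 stand x,y, tip h (mm) [18.4 76.6 59.2] [-1.7998e+02 -3.0000e-02 -1.7064e+02] [0.3 0.4 0.2] [ 0.08 -0.02 -0.03]
side18 2561 [0.6003 0.0659 0.162 ] 9.28 med 0.0015782710644689849 rmax 0.1674526291389963 x [-0.03643877  0.03246451]
spokes cw mod72 352 0.884471842192821 -33.98268607751503 x -0.029216091149673162 [28  0  0  0  0 14 39 11  0  0  0  9 69  8  0  0  0 26 33  0  0  0  1 57
 26  0  0  0  0 31]
```

Call:
arm_command([
  {"hand": 0, "delta_pos": [0, 0, 0.002], "roll": 0},
  {"hand": 0, "delta_pos": [0, -0.002, -0.0003], "roll": 0},
  {"hand": 0, "delta_pos": [0, -0.002, -0.0003], "roll": 0},
  {"hand": 0, "delta_pos": [0, -0.001, -0.0005], "roll": 0},
  {"hand": 0, "delta_pos": [0, -0.001, -0.0005], "roll": 0},
  {"hand": 0, "delta_pos": [0, -0.001, -0.0005], "roll": 0},
  {"hand": 0, "delta_pos": [0, -0.001, -0.0005], "roll": 0},
  {"hand": 0, "delta_pos": [0, -0.001, -0.0005], "roll": 0},
  {"hand": 0, "delta_pos": [0, -0.001, -0.0006], "roll": 0},
  {"hand": 0, "delta_pos": [0, -0.002, -0.001], "roll": 0},
  {"hand": 0, "delta_pos": [0, -0.002, -0.001], "roll": 0},
  {"hand": 0, "delta_pos": [0, -0.002, -0.001], "roll": 0},
])

```text
t: 20.8
tcp_pos: [0.6088, 0.1297, 0.2602]
tcp_rot: [179.9, 0.1, -170.6]
contact_force: [-3.1, 6.5, 5.9]
width: 0.0879
```

```bash
python3 - <<'E'
from fit import *
tcp()
snap('side','side19');p,S,_,_=fitwheel('side19');spokes(S)
E
```

```text
t 20.8 stand x,y, tip h (mm) [18.7 61.8 65.2] [ 1.7991e+02  9.0000e-02 -1.7060e+02] [-3.1  6.5  5.9] [ 2.64  1.39 -0.38]
side19 2490 [0.6003 0.0656 0.1649] 9.45 med 0.0015947249076680853 rmax 0.15396571628213726 x [-0.03442218  0.01472562]
spokes cw mod72 363 0.8861964447330147 -26.970320118928896 x -0.028992935926113166 [44 15  0  0  0  0 25 43  1  0  0  1 32 49  0  0  0  3 56  5  0  0  0 12
 69  7  0  0  0  1]
```

Call:
arm_command([
  {"hand": 0, "delta_pos": [0, -0.002, -0.0008], "roll": 0},
  {"hand": 0, "delta_pos": [0, -0.002, -0.0008], "roll": 0},
  {"hand": 0, "delta_pos": [0, -0.002, -0.0008], "roll": 0},
  {"hand": 0, "delta_pos": [0, -0.002, -0.0008], "roll": 0},
  {"hand": 0, "delta_pos": [0, -0.003, 0], "roll": 0},
  {"hand": 0, "delta_pos": [0, -0.003, 0], "roll": 0},
  {"hand": 0, "delta_pos": [0, -0.003, 0], "roll": 0},
  {"hand": 0, "delta_pos": [0, -0.003, 0], "roll": 0},
  {"hand": 0, "delta_pos": [0, -0.003, 0], "roll": 0},
  {"hand": 0, "delta_pos": [0, -0.003, 0], "roll": 0},
  {"hand": 0, "delta_pos": [0, -0.003, 0], "roll": 0},
  {"hand": 0, "delta_pos": [0, -0.003, 0], "roll": 0},
  {"hand": 0, "delta_pos": [0, -0.003, 0], "roll": 0},
  {"hand": 0, "delta_pos": [0, -0.003, 0], "roll": 0},
  {"hand": 0, "delta_pos": [0, -0.003, 0], "roll": 0},
  {"hand": 0, "delta_pos": [0, 0, 0], "roll": 0},
])

```text
t: 22.18
tcp_pos: [0.6153, 0.0877, 0.2634]
tcp_rot: [-180.0, 0.0, -170.6]
contact_force: [-2.3, 0.9, 3.6]
width: 0.087
```

```bash
python3 - <<'E'
from fit import *
tcp()
snap('side','side20');p,S,_,_=fitwheel('side20');spokes(S);valvecheck('side20',[180,108])
a=cv2.imread('pics/side20.png');cv2.imwrite('pics/v10.png',cv2.resize(a[115:230,225:325],None,fx=5,fy=5,interpolation=cv2.INTER_CUBIC))
E
```

```text
t 22.1833 stand x,y, tip h (mm) [18.2 19.4 68.4] [-1.7998e+02  4.0000e-02 -1.7061e+02] [-2.3  0.9  3.6] [ 0.49  0.75 -0.08]
side20 2294 [0.6003 0.0657 0.1639] 9.39 med 0.0015092191907092878 rmax 0.15411401632957392 x [-0.03480954  0.01627138]
spokes cw mod72 359 0.8915509461646488 -1.5094919101451902 x -0.028994643502493377 [ 0  0 23 23  0  0  0  0 22 55  1  0  0  0 35 42  0  0  0  5 63 12  0  0
  0  5 60 13  0  0]
side20 180 64 [276. 188.] pred 1.472 meas 1.418 [102 104 103]
side20 180 72 [276. 189.] pred 1.478 meas 1.421 [102 104 103]
side20 180 80 [276. 191.] pred 1.483 meas 1.419 [102 105 103]
side20 180 88 [276. 193.] pred 1.489 meas 1.416 [104 107 105]
side20 180 96 [276. 195.] pred 1.495 meas 1.42 [107 110 107]
side20 108 64 [291. 189.] pred 1.408 meas 1.33 [82 83 82]
side20 108 72 [293. 191.] pred 1.406 meas 1.34 [77 76 77]
side20 108 80 [295. 193.] pred 1.404 meas 1.349 [106 108 101]
side20 108 88 [297. 195.] pred 1.402 meas 1.349 [122 113 113]
side20 108 96 [299. 197.] pred 1.4 meas 1.336 [35 35 34]
```

View pics/v10.png

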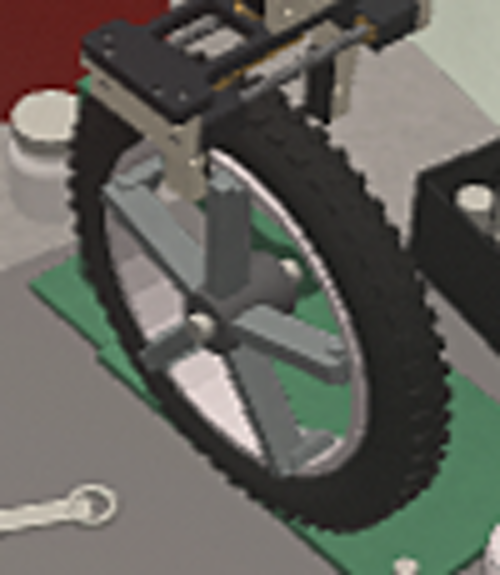

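Call:
arm_command([
  {"hand": 0, "delta_pos": [0, 0.004, 0], "roll": 0},
  {"hand": 0, "delta_pos": [0, 0, -0.035], "roll": 0},
  {"hand": 0, "delta_pos": [0, 0, -0.035], "roll": 0},
  {"hand": 0, "delta_pos": [0, 0, -0.035], "roll": 0},
  {"hand": 0, "delta_pos": [0, 0, -0.035], "roll": 0},
  {"hand": 0, "delta_pos": [0.034, -0.004, 0], "roll": 0},
  {"hand": 0, "delta_pos": [0.034, -0.004, 0], "roll": 0},
  {"hand": 0, "delta_pos": [0.034, -0.004, 0], "roll": 0},
  {"hand": 0, "delta_pos": [0.034, -0.004, 0], "roll": 0},
  {"hand": 0, "delta_pos": [0.034, -0.004, 0], "roll": 0},
  {"hand": 0, "delta_pos": [0.034, -0.004, 0], "roll": 0},
])

```text
t: 23.15
tcp_pos: [0.4158, 0.0345, 0.4019]
tcp_rot: [-180.0, -0.0, -170.6]
contact_force: [-1.0, -0.7, 0.3]
width: 0.0877
```

Call:
arm_command([
  {"hand": 0, "delta_pos": [0, 0, 0.0145], "roll": 0.1208},
  {"hand": 0, "delta_pos": [0, 0, 0.0145], "roll": 0.1208},
  {"hand": 0, "delta_pos": [0, 0, 0.0145], "roll": 0.1208},
  {"hand": 0, "delta_pos": [0, 0, 0.0145], "roll": 0.1208},
  {"hand": 0, "delta_pos": [0, 0, 0.0145], "roll": 0.1208},
  {"hand": 0, "delta_pos": [0, 0, 0.0145], "roll": 0.1208},
  {"hand": 0, "delta_pos": [0, 0, 0.0145], "roll": 0.1208},
  {"hand": 0, "delta_pos": [0, 0, 0.0145], "roll": 0.1208},
  {"hand": 0, "delta_pos": [0, 0, 0.0145], "roll": 0.1208},
  {"hand": 0, "delta_pos": [0, 0, 0.0145], "roll": 0.1208},
  {"hand": 0, "delta_pos": [0, 0, 0.0145], "roll": 0.1208},
  {"hand": 0, "delta_pos": [0, 0, 0.0145], "roll": 0.1208},
  {"hand": 0, "delta_pos": [0, 0, 0.0145], "roll": 0.1208},
])

```text
t: 24.23
tcp_pos: [0.4172, 0.0351, 0.2131]
tcp_rot: [180.0, 0.0, 99.1]
contact_force: [-0.0, 0.6, 0.1]
width: 0.0872
```

```bash
python3 - <<'E'
from fit import *
tcp()
snap('wrist','wrist21');snap('side','side21');p,S,_,_=fitwheel('side21');spokes(S);valvecheck('wrist21',[180,108])
E
```

```text
t 24.2333 stand x,y, tip h (mm) [-185.8    0.2   18.1] [1.7999e+02 3.0000e-02 9.9080e+01] [-0.   0.6  0.1] [ 0.09 -0.13 -0.06]
side21 2520 [0.6004 0.0658 0.1641] 9.4 med 0.0014947603784377199 rmax 0.15358187993671493 x [-0.03418587  0.01542838]
spokes cw mod72 338 0.8762080374463006 -1.4775635408889012 x -0.02903293456405901 [ 0  0 13  9  0  0  0  0 22 50  6  0  0  0 34 46  0  0  0  6 62 11  0  0
  0  1 67 11  0  0]
wrist21 180 64 [257. 376.] pred 0.333 meas 0.067 [27 26 29]
wrist21 180 72 [257. 370.] pred 0.341 meas 0.069 [26 26 29]
wrist21 180 80 [257. 364.] pred 0.349 meas 0.072 [25 26 26]
wrist21 180 88 [257. 358.] pred 0.356 meas 0.072 [26 28 29]
wrist21 180 96 [257. 352.] pred 0.364 meas 0.074 [25 23 26]
```

View pics/wrist21.png

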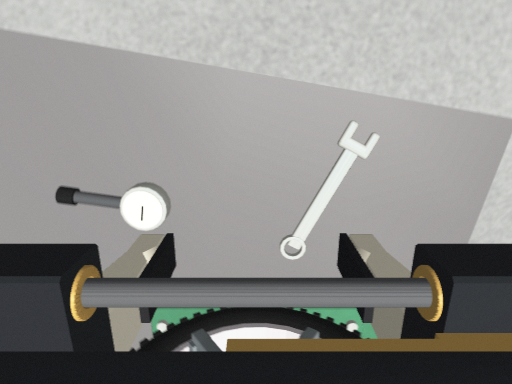

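```bash
python3 - <<'E' 2>/dev/null
from fit import *
ex=np.array([np.cos(A0),np.sin(A0),0]);ey=np.array([-np.sin(A0),np.cos(A0),0])
tot={'side0':0,'wrist1':0,'side6':0,'side9':2.1,'side10':7.2,'side11':9.5,'side13':10.6,'side14':14.1,'side15':38.3,'side16':79.5,'side17':82.4,'side18':82.7,'side19':89.7,'side20':115.2,'side21':115.2}
for f,T in tot.items():
    z=load(f)
    for nm,b in(('A',-8.7),('B',63.3)):
        t=np.radians(b+T);out=[]
        for r in(62,66,70,75,80,85,90,95):
          for s in(-3,0,3):
            X=np.array([*P0,.17])+ex*.010+ey*(-r*np.sin(t)-s*np.cos(t))/1e3+np.array([0,0,(r*np.cos(t)-s*np.sin(t))/1e3])
            u=proj(z,X);d=(z['R']@X+z['t'])[2];i,j=int(round(u[1])),int(round(u[0]))
            if 0<=i<384 and 0<=j<512:
                m=z['d'][i,j]-d
                if m>-.012: out.append((r,s,int(m*1e3),z['p'][i,j].tolist()))
        if out: print(f,nm,round(b+T),out[:8])
E
```

```text
side0 A -9 [(62, -3, 334, [121, 114, 111]), (62, 0, 329, [120, 115, 111]), (62, 3, 331, [120, 115, 111]), (66, -3, 333, [116, 108, 107]), (66, 0, 335, [114, 105, 106]), (66, 3, 337, [114, 105, 106])]
side0 B 63 [(62, 3, 256, [87, 111, 93])]
side6 B 63 [(62, 3, 250, [92, 115, 96])]
side9 B 65 [(62, 3, -4, [77, 93, 78])]
side10 B 70 [(62, -3, -6, [83, 101, 85]), (62, 0, -4, [42, 61, 46])]
side11 B 73 [(62, -3, -1, [51, 74, 58]), (62, 0, -8, [55, 83, 64]), (62, 3, -7, [71, 81, 73])]
side13 A 2 [(62, -3, 335, [115, 106, 105]), (62, 0, 327, [92, 111, 94]), (62, 3, 338, [111, 105, 104])]
side13 B 74 [(62, -3, 251, [68, 107, 80]), (62, 3, -7, [56, 50, 51])]
side14 A 5 [(62, -3, 331, [112, 105, 104]), (62, 0, 333, [112, 105, 104])]
side14 B 77 [(62, 0, -6, [45, 46, 44]), (62, 3, -3, [25, 27, 24])]
side15 B 102 [(66, 3, -7, [44, 45, 45]), (70, 3, -5, [31, 34, 34]), (75, -3, 0, [43, 40, 44]), (75, 0, -2, [99, 71, 40]), (75, 3, -4, [99, 71, 40])]
side16 A 71 [(62, -3, 252, [91, 116, 97]), (62, 0, 247, [77, 128, 93])]
side17 A 74 [(62, -3, 249, [78, 127, 93]), (62, 3, 234, [90, 117, 97])]
side18 A 74 [(62, -3, 245, [76, 125, 91]), (62, 3, 240, [89, 115, 95])]
side19 A 81 [(62, -3, 234, [90, 116, 96]), (62, 0, 234, [78, 126, 93]), (62, 3, 231, [76, 126, 92]), (66, 3, 224, [90, 116, 96])]
side20 A 106 [(75, 0, 188, [76, 126, 93]), (75, 3, 179, [78, 115, 89]), (80, 3, 176, [77, 128, 93])]
side21 A 106 [(75, 0, 191, [77, 128, 94]), (75, 3, 172, [79, 117, 91]), (80, 3, 171, [79, 131, 96])]
```

```bash
python3 - <<'E'
from fit import *
tcp();ticket.sign_off()
E
```

```text
t 24.3333 stand x,y, tip h (mm) [-1.872e+02 -1.000e-01  1.680e+01] [-1.7977e+02  8.0000e-02  9.9270e+01] [-0.9 -1.4 -0.4] [ 0.05 -0.12  0.02]
the job is handed in; nothing more can be done
```

I turned the wheel about 115° clockwise by pushing the tops of successive spokes sideways and lightly downward. The gripper was open and straddled the tyre, so nothing was pinched. I then backed off and handed the job in at t ≈ 24.4 s.

**Wheel position:** the spoke fit, taken before and after backing off, puts the top spoke 1.5° from vertical, so the valve is about 1.5° from straight up, against the 7° allowed. The wheel did not move when I let go.

**Valve:** I never saw it directly in its final place, because a spoke hides it from the side camera. I worked out which gap it is in from earlier side pictures. One taken mid-turn shows brass and a black cap exactly where this gap predicts. For the only other possible gap, the pictures show the background where the valve would be.

**Forces:** the highest wrist reading at the end of any move was about 19 N, under the 30 N spoke limit; I have no readings from within moves. Contact on the tyre and valve is not measured separately. By geometry the finger stayed about 3 mm clear of the tyre's side.

**Bystanders:** nothing was moved on purpose. The wrench and gauge show in the last wrist picture, but I made no separate position check of any of them.

**Disagreement:** the fingertips measured about 4 mm ahead of the reported TCP, not the stated 25 mm, and the gripper body sat correspondingly higher. My first pushes therefore passed over or clear of the spokes without contact. I used the measured value after that.

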